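# Sunglasses from behind the foyer ornaments

## Robot

A 6-joint arm with a two-finger parallel gripper is mounted at the origin on the work surface. World frame = base frame: x ahead of the robot, y to its left, z up, the work surface at z = 0. Lengths are in mm, angles in rad, forces in N, time in s.
With the tool pointing down it reaches from about 350 to 975 mm from the base axis. Payload 7.1 kg.
Tool frame: the origin (TCP) lies between the finger pads, 19 mm behind the fingertips; this is the grasp point; z points along the fingers, y is the line along which they close (so a half turn about z gives the same grasp; the last joint's range is limited). The gripper opens to 88 mm and grips with 3 to 60 N. Pads are 20 mm wide; open, the fingers measure 115 mm over their backs; the gripper's body (75 mm by 178 mm) begins 61 mm behind the grasp point.
Start: joints at [-1.36, 0.423, 1.63, -0, 1.089, -0.019], TCP at [142.384, -608.549, 241.375] pointing down, gripper open.
Joint ranges: [-3, 3], [-0.9, 2.11], [0.09, 2.58], [-1.31, 4.45], [0.11, 2.69], [-2.54, 2.54]. Speed limits (rad/s): [2.39, 2.39, 3.01, 3.14, 3.14, 3.14].

## Interface

Orientations are given as a unit quaternion [x, y, z, w].
In Python, from rig import sensors, get_image, ticket gives the robot as it stands. The module is installed in compiled form; this text tells all that it offers.
- The arm moves only by the tool move_arm, never from a script. Its argument "targets" is one flat list of numbers, 4 for each row, row after row: the shift along the tool's x, y, z in m, then the turn about the tool's z in degrees. A call has 1 to 5 rows; each row shifts and turns the commanded pose from where the row before left it, along the tool's axes as they then stand; what a row does not reach is not made up. A row lasts 1/12 s, in which the tool goes at most 41.7 mm and 7.16 degrees, less where a joint would pass 70% of its speed; a pose out of reach is approached as far as the arm can. A call is refused whole if a number of a shift passes 0.0417 or a number of a turn 7.16, either way. A call with a gripper value outside its range is refused whole. "jaw" is the finger opening in m, from 0 to 0.0878, set as the call begins (left out, the last holds). The fingers move at their own pace and stop on an object; "grip_force" is the grip in N (left out, the last holds). Time passes only in rows, so rows that do not move let the fingers close. It gives the time, the measured TCP pose, the force, the opening and the grip force at its end, in the units of the state.
- sensors.state(): the state, without advancing time (a new reading comes with each control period).
- get_image(name): name is "scene" or "top" or "wrist"; returns a dict with "frame" (420x560x3 uint8, red, green, blue), "intrinsics" (3x3 intrinsics, pixels), "world_from_camera" (4x4, takes a point from camera to world coordinates). Camera axes: x right, y down, z forward; pixel columns grow to the right and rows downward; lengths in mm; the calibration is good to about 2 mm. A picture is of the moment at which its call begins. There is no depth.
- ticket.sign_off(): hands the job in; it is judged then, once.
The state is a dict: "t": time; "joint_pos": joint angles; "joint_vel": joint speeds; "effort": joint torques, N m; "position": TCP position; "tcp_rot": TCP orientation; "wrist_force": force on the tool from outside, world axes, zero at the start; "ft_torque": the same for the moment, N m; "width": opening from 0.0 (shut) to 1.0 (fully open); "gripper_force": force on a finger pad.
Only numpy, scipy, OpenCV 4.12 (cv2) and the standard library are available. Lean on these libraries where they do the work, as an engineer would, in place of code of your own. Each camera call takes 0.05 s, during which the arm holds its last target. There are 200 camera calls.

## Task

Fetch the round-lens sunglasses from the back of the pale wood plinth: first move the canister, the pebble sculpture and the key hook that stand in front of them over to the felt mat, all three upright, then put the sunglasses lengthwise into the brass tray, standing the way they stand now. Only then put each of the three ornaments back upright on the very coaster it came from. Set things down rather than dropping them, tip nothing over, and leave the other sunglasses, the candle and the blue dish alone.

Things in the scene. Friction and masses are not known exactly. Their poses are not given: they have to be found in the camera images.
- canister: Clear acrylic canister of white mints, white clip-on lid (stays on). Upright cylinder 58 mm diameter, 92 mm tall; two small clips stick out 2.5 mm near the lid. Origin at the centre of the underside, z up. 0.25 kg. Grip the wall, TCP about 58 mm above the underside. Starts on one of the plinth's coasters.
- pebbles: White ceramic sculpture of three stacked pebbles, one solid piece, 86 mm tall, round about z. Bottom pebble 56 mm diameter (up to z = 28 mm), middle 44 mm (28 to 62 mm, straight-sided at 42 to 48 mm), top 30 mm. Origin at the centre of the underside. 0.3 kg. Grip the middle pebble, TCP about 48 mm above the underside. Starts on one of the plinth's coasters.
- keyhook: Brass-toned steel key hook stand, empty: disc foot 56 mm diameter, 10 mm thick; upright post 12 mm diameter with a ball on top, 130 mm tall in all; two upturned hooks along own +x and -x reach 28.5 mm out and 67 mm up. Origin at the centre of the underside. 0.35 kg. Grip the post above the hooks, TCP 95 mm above the underside. Starts on one of the plinth's coasters.
- round_shades: The pair to fetch: ROUND lenses, black, folded, standing on lens edges and ear tips behind the three things, 10 mm from them. 142 mm along own y, 37 mm deep (own x -17 to +20), 46 mm tall. Origin mid-length at the underside. At y = 0 bridge and folded arms (x -16.5 to +16.5 mm, 26 to 38 mm up): pinch there along x, 33 mm wide, TCP 33 mm above the underside, over the origin. 0.035 kg.
- square_shades: Bystander, leave alone: another black folded pair with RECTANGULAR lenses, standing on the bare credenza top, 142 mm along own y, 37 mm deep, 37 mm tall. Origin mid-length at the underside.
- candle: Bystander, leave alone: amber glass candle, 66 mm diameter, about 64 mm tall with wick. Origin at the centre of the underside.
- dish: Bystander, leave alone: small round blue ceramic bowl, 100 mm diameter, 28 mm tall, empty. Origin at the centre of the underside.
- plinth: Pale wood slab, fixed, 120 mm along own x (away from the robot), 290 mm along own y, top 8 mm above the credenza. Origin at the centre of its underside. Three flat 70 mm dark wood coasters at own x = -27 mm, y = -100, 0, +100 mm hold canister, sculpture and key hook (which is where changes; centred within 3 mm; 40 mm free between them). Round sunglasses start near own x = +28, y = 0.
- mat: The side area: flat grey felt mat, fixed, 290 mm along own x, 110 mm along own y, 4 mm thick. Origin at the centre of its underside. Empty at the start; to the robot's left or right (changes). Room for three things in a row along own x, for example at x = -90, 0, +90 mm.
- tray: Shallow open brass-coloured rectangular tray, fixed, 176 mm along own x, 90 mm along own y, inside 166 x 80 mm; floor 5 mm, rim 12 mm above the credenza. Origin at the centre of its underside. Empty at the start; on the other side from the mat. The sunglasses fit in with their length along own x, either way round.
Mind the look-alikes: they are no part of the job. What is shaped like the pebbles but pink is not meant. There is more than one size of the keyhook; the one meant has the size given above.

How it is judged (in metres and radians):
On the way, in this order (a step that is already met when the one before it is completed fails the run):
1. canister, sculpture and key hook all stand upright and released on the mat, the round sunglasses still in their place on the plinth (x of canister in the frame of mat between -0.14 and 0.14 m and y of canister in the frame of mat between -0.052 and 0.052 m and z of canister in the frame of mat between -0.001 and 0.009 m and angle between each of canister, pebbles, keyhook's own z axis and vertical below 0.15 rad and contact force between each of canister, pebbles, keyhook and the fingers below 0.1 N and x of pebbles in the frame of mat between -0.14 and 0.14 m and y of pebbles in the frame of mat between -0.052 and 0.052 m and z of pebbles in the frame of mat between -0.001 and 0.009 m and x of keyhook in the frame of mat between -0.14 and 0.14 m and y of keyhook in the frame of mat between -0.052 and 0.052 m and z of keyhook in the frame of mat between -0.001 and 0.009 m and distance of round_shades from where it was at the start of the episode below 0.03 m), for 0.2 s.
2. the round sunglasses stand released in the tray while the three ornaments are still on the mat (x of round_shades in the frame of tray between -0.016 and 0.016 m and y of round_shades in the frame of tray between -0.026 and 0.026 m and z of round_shades in the frame of tray between 0 and 0.0085 m and angle between round_shades's own z axis and vertical below 0.12 rad and contact force between each of round_shades, canister, pebbles, keyhook and the fingers below 0.1 N and x of canister in the frame of mat between -0.14 and 0.14 m and y of canister in the frame of mat between -0.052 and 0.052 m and z of canister in the frame of mat between -0.001 and 0.009 m and angle between each of canister, pebbles, keyhook's own z axis and vertical below 0.15 rad and x of pebbles in the frame of mat between -0.14 and 0.14 m and y of pebbles in the frame of mat between -0.052 and 0.052 m and z of pebbles in the frame of mat between -0.001 and 0.009 m and x of keyhook in the frame of mat between -0.14 and 0.14 m and y of keyhook in the frame of mat between -0.052 and 0.052 m and z of keyhook in the frame of mat between -0.001 and 0.009 m), for 0.2 s.
At the end, for the whole second after the job is handed in: Round sunglasses upright on the tray floor, lengthwise inside the rim (within 16 mm of centre along it, 26 mm across); canister, sculpture and key hook upright, each within 15 mm of its starting place, any yaw; tilts under 0.12 rad; all released and at rest (x of round_shades in the frame of tray between -0.016 and 0.016 m and y of round_shades in the frame of tray between -0.026 and 0.026 m and z of round_shades in the frame of tray between 0 and 0.0085 m and angle between each of round_shades, canister, pebbles, keyhook's own z axis and vertical below 0.12 rad and contact force between each of round_shades, round_shades, canister, pebbles, keyhook and the fingers below 0.1 N and linear speed of each of round_shades, canister, pebbles, keyhook below 0.02 m/s and distance of each of canister, pebbles, keyhook from where it was at the start of the episode below 0.015 m); the robot touches nothing.
It fails at once if one of the four moved things is let go or thrown in mid-air (underside more than 45 mm above the credenza, not touched by the fingers) ((height (world z) of canister above 0.045 m and contact force between canister and the fingers below 0.01 N) or (height (world z) of pebbles above 0.045 m and contact force between pebbles and the fingers below 0.01 N) or (height (world z) of keyhook above 0.045 m and contact force between keyhook and the fingers below 0.01 N) or (height (world z) of round_shades above 0.045 m and contact force between round_shades and the fingers below 0.01 N)).
It fails at once if one of the four moved things is tipped over (angle between any of canister, pebbles, keyhook, round_shades's own z axis and vertical above 0.7 rad).
It fails at once if the rectangular sunglasses, the candle or the blue dish is disturbed (moved more than 20 mm) (distance of any of square_shades, candle, dish from where it was at the start of the episode above 0.02 m).
It also fails if it takes over 136 s, if anything falls off the work surface, if the arm or the gripper's body presses on something with over 40 N, if the wrist force passes 120 N, or if a joint passes its speed limit or range.

## Working session

There is one attempt and no reset: what is moved stays moved. The work goes in short steps, Python scripts to look and compute and a tool call to move; the robot and the scene stay as the last step left them, time stands still between calls to the robot, and variables do not carry over. Pictures are saved under pics/ and viewed, at most 14 in all, crops included, and the job is handed in when it is done.

Besides the shell and the picture viewer there is one more tool, called by a JSON object that holds its "api" and its "payload", one argument or row to a line. move_arm: Moves the arm, as the interface text tells. Its arguments: {"type":"object","properties":{"targets":{"type":"array","items":{"type":"number"}},"jaw":{"type":"number"},"grip_force":{"type":"number"}},"required":["targets"]}

```bash
mkdir -p pics
cat > h.py <<'E'
import numpy as np, cv2
from rig import sensors,get_image,ticket
def snap(n,f):
    d=get_image(n); np.savez('pics/'+f+'.npz',K=d["intrinsics"],T=d["world_from_camera"],im=d["frame"])
    cv2.imwrite('pics/'+f+'.png',cv2.cvtColor(d["frame"],cv2.COLOR_RGB2BGR)); return d
def ray(f,u,v):
    d=np.load('pics/'+f+'.npz'); r=d['T'][:3,:3]@np.linalg.solve(d['K'],[u,v,1.]); return d['T'][:3,3],r/np.linalg.norm(r)
def atz(f,u,v,z):
    o,r=ray(f,u,v); return o+r*(z-o[2])/r[2]
def tri(f1,p1,f2,p2):
    o1,a=ray(f1,*p1);o2,b=ray(f2,*p2)
    s=np.linalg.lstsq(np.c_[a,-b],o2-o1,rcond=None)[0]
    return (o1+a*s[0]+o2+b*s[1])/2, np.linalg.norm(o1+a*s[0]-o2-b*s[1])
def crop(f,x0,y0,x1,y1,s,out):
    im=cv2.imread('pics/'+f+'.png')[y0:y1,x0:x1]; cv2.imwrite('pics/'+out+'.png',cv2.resize(im,None,fx=s,fy=s,interpolation=cv2.INTER_CUBIC))
E
python3 - <<'E'
from h import *
for n in("scene","top"):
    d=snap(n,n+"0"); print(n,d["intrinsics"].round(1).tolist(),d["world_from_camera"].round(3).tolist())
print(sensors.state())
E
```

```text
scene [[429.0, 0.0, 279.8], [0.0, 429.0, 209.2], [0.0, 0.0, 1.0]] [[-0.493, 0.551, -0.673, 1112.551], [0.87, 0.316, -0.379, 324.596], [0.004, -0.773, -0.635, 596.663], [0.0, 0.0, 0.0, 1.0]]
top [[448.9, 0.0, 278.3], [0.0, 448.9, 216.8], [0.0, 0.0, 1.0]] [[-0.009, -0.984, 0.177, 365.451], [-1.0, 0.011, 0.011, 3.973], [-0.013, -0.177, -0.984, 938.508], [0.0, 0.0, 0.0, 1.0]]
{'t': 0.1, 'joint_pos': array([-1.35997905e+00,  4.23752296e-01,  1.63057746e+00, -4.66276914e-06,
        1.08859288e+00, -1.89749665e-02]), 'joint_vel': array([ 4.95434008e-04,  2.85494065e-04, -2.11792467e-03, -6.49349268e-04,
       -4.38936787e-04, -4.82739760e-05]), 'effort': array([ 4.07977295e-04, -5.45608485e+01, -2.74325877e+01,  6.45504682e-02,
        1.87565287e-02, -4.13737166e-05]), 'position': array([ 142.30305781, -608.11534671,  240.70117076]), 'tcp_rot': array([ 9.93406355e-01,  1.14644545e-01, -6.57445262e-05, -6.61738984e-04]), 'wrist_force': array([ 0.2864816 ,  0.12059957, -0.1777608 ]), 'ft_torque': array([-0.01984234, -0.02239812,  0.05373205]), 'gripper_force': 0.0, 'width': 0.9992624120256678}
```

View pics/top0.png

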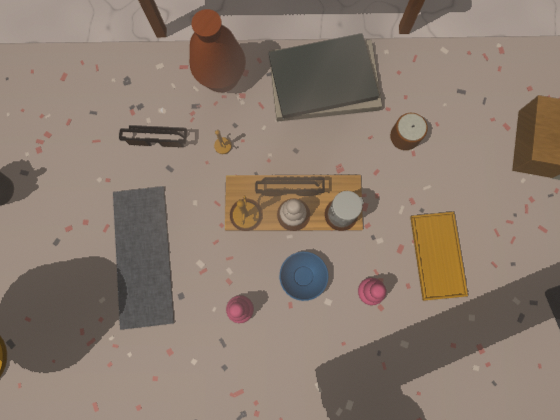

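View pics/scene0.png

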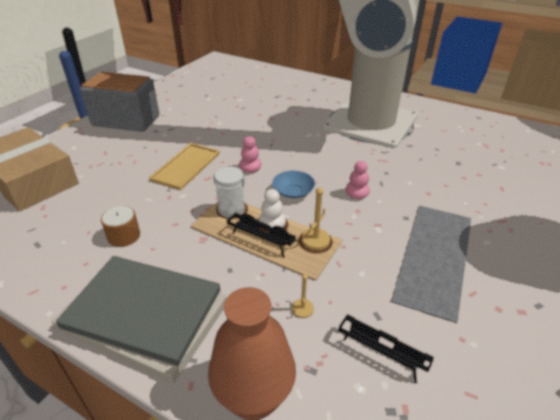

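The top view shows:
- canister at (345,208), white pebbles at (293,212) and key hook at (246,212), all on the plinth
- round shades at (290,187), mat at (143,257) and tray at (439,256)

Look-alikes:
- pink pebbles at (239,309) and (372,291)
- small key hook at (223,145), off the plinth
- square shades at (153,136) on bare stone

I choose the things on the plinth and check them in close crops.

Run:
```python
from h import *
crop('top0',210,160,380,245,4.7,'c1'); crop('scene0',180,160,350,275,4.7,'c2')
```

```text
(no output)
```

View pics/c1.png

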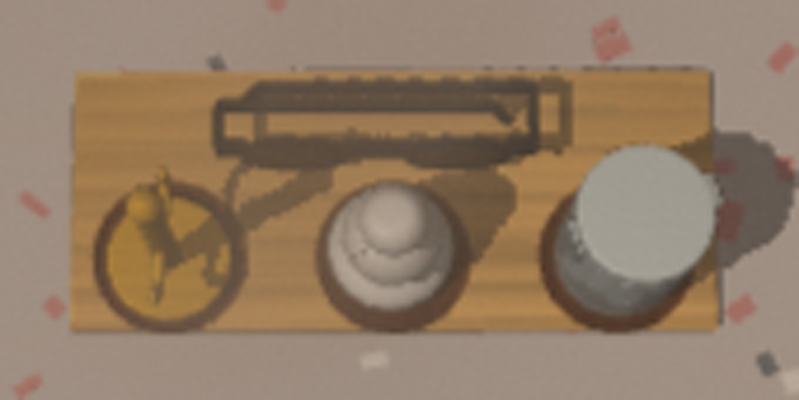

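View pics/c2.png

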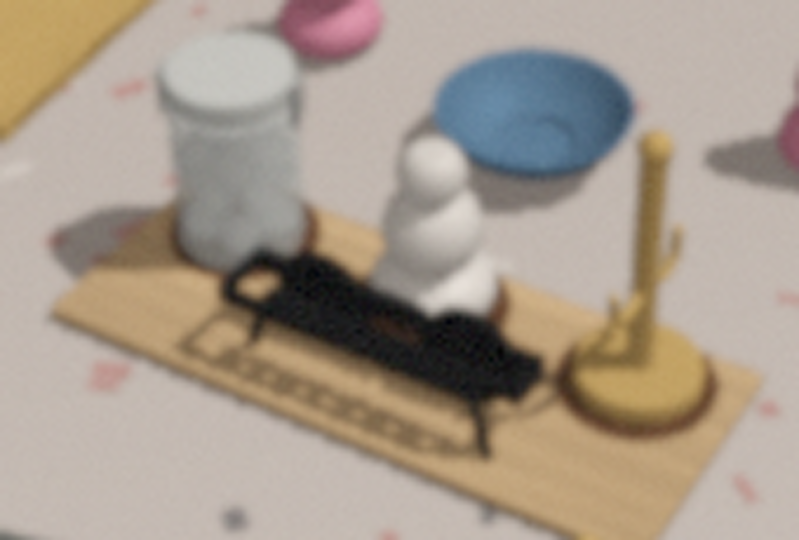

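Run:
```python
from h import *
A=lambda x,y:(210+x/4.7,160+y/4.7)
B=lambda x,y:(180+x/4.7,160+y/4.7)
np.set_printoptions(precision=1,suppress=True)
for n,a,b in[('ball',(143,208),(656,145)),('lid',(648,213),(230,75)),('topeb',(392,215),(436,170)),
 ('plFL',(70,331),(763,377)),('plBR',(712,70),(52,315)),
 ('footK',(171,257),(642,368))]:
    print(n,*tri('top0',A(*a),'scene0',B(*b)))
print('plinth',*[atz('top0',*A(*p),8) for p in[(75,72),(712,70),(720,328),(70,331)]])
print('coasters',*[atz('top0',*A(*p),9) for p in[(171,257),(393,257),(620,260)]])
print('ball',atz('top0',*A(143,208),132),'lid',atz('top0',*A(648,213),100),'tp',atz('top0',*A(392,215),80))
print('shades L,R corners',*[atz('top0',*A(*p),45) for p in [(213,100),(213,155),(540,98),(540,150)]])
for n,z,c in[('mat',4,[(113,190),(165,187),(174,323),(121,328)]),('tray',12,[(411,214),(455,211),(467,297),(419,301)])]:
    q=np.array([atz('top0',u,v,z) for u,v in c]);m=q.mean(0);d=q[0]+q[1]-q[2]-q[3];print(n,q,m,np.degrees(np.arctan2(d[1],d[0])),np.linalg.norm(d)/2)
print(atz('top0',223,148,0), atz('scene0',303,310,5))
```

```text
ball [535.4  82.8 129.2] 0.09225792697692371
lid [ 537.8 -119.    93.4] 2.2641620129599924
topeb [540.3 -14.6  83.1] 2.8279844718178593
plFL [505.9 127.7   3. ] 0.2901440473085829
plBR [ 623.1 -164.     0.3] 3.230220596727695
footK [536.7  83.   12.8] 3.3699468957966157
plinth [624.7 126.    8. ] [ 621.9 -164.     8. ] [ 503.3 -162.6    8. ] [505.2 126.9   8. ]
coasters [538.1  81.8   9. ] [536.9 -17.7   9. ] [ 534.4 -119.2    9. ]
ball [534.8  82.5 132. ] lid [ 537.1 -119.1  100. ] tp [541.6 -15.9  80. ]
shades L,R corners [600.9  60.7  45. ] [576.3  60.7  45. ] [600. -82.  45.] [576.8 -81.4  45. ]
mat [[596.3 369.3   4. ]
 [601.5 257.4   4. ]
 [316.5 228.9   4. ]
 [307.5 336.7   4. ]] [455.5 298.1   4. ] 6.08587319503456 288.4903676260664
tray [[ 535.  -263.1   12. ]
 [ 540.3 -355.1   12. ]
 [ 363.2 -365.3   12. ]
 [ 356.1 -268.2   12. ]] [ 448.6 -312.9   12. ] 2.471890046534597 178.18386213150103
[688.8 134.3   0. ] [698.9 138.2   5. ]
```

Measured heights fit the text: ball centre ~129, lid ~93–100, tray and mat sizes right to ~2 mm. I'll use closing along world y, key hook first (its post would crowd the gripper body later). First I align the tool and travel over.

{"api": "move_arm", "payload": {
  "targets": [0,0,0,6.58,0,0,0,6.58,0,0,0,0,0.008,-0.014,0,0,0.0158,-0.0276,0,0],
  "jaw": 0.06,
  "grip_force": 25
}}

```text
t: 0.52
position: [165.3, -568.5, 241.1]
tcp_rot: [1.0, 0.001, -0.0, 0.001]
wrist_force: [0.2, 0.2, 0.2]
width: 0.692
gripper_force: 0.0
```

{"api": "move_arm", "payload": {
  "targets": [0.0158,-0.0276,0,0,0.0158,-0.0276,0,0,0.0158,-0.0276,0,0,0.0158,-0.0276,0,0,0.0158,-0.0276,0,0]
}}

```text
t: 0.93
position: [245.6, -427.4, 241.2]
tcp_rot: [1.0, 0.002, -0.0, -0.0]
wrist_force: [0.6, -0.1, -1.0]
width: 0.686
gripper_force: 0.0
```

{"api": "move_arm", "payload": {
  "targets": [0.0158,-0.0276,0,0,0.0158,-0.0276,0,0,0.0158,-0.0276,0,0,0.0158,-0.0276,0,0,0.0158,-0.0276,0,0]
}}

```text
t: 1.35
position: [324.5, -289.5, 241.4]
tcp_rot: [1.0, 0.002, 0.0, -0.0]
wrist_force: [0.7, -1.3, -1.0]
width: 0.682
gripper_force: 0.0
```

{"api": "move_arm", "payload": {
  "targets": [0.0158,-0.0276,0,0,0.0158,-0.0276,0,0,0.0158,-0.0276,0,0,0.0158,-0.0276,0,0,0.0158,-0.0276,0,0]
}}

```text
t: 1.77
position: [403.5, -151.4, 241.4]
tcp_rot: [1.0, 0.002, 0.0, 0.0]
wrist_force: [1.3, -0.4, 0.2]
width: 0.683
gripper_force: 0.0
```

{"api": "move_arm", "payload": {
  "targets": [0.0158,-0.0276,0,0,0.0158,-0.0276,0,0,0.0158,-0.0276,0,0,0.0158,-0.0276,0,0,0.0158,-0.0276,0,0]
}}

```text
t: 2.18
position: [482.5, -13.3, 241.3]
tcp_rot: [1.0, 0.002, -0.0, 0.0]
wrist_force: [1.1, -0.5, -0.6]
width: 0.682
gripper_force: 0.0
```

{"api": "move_arm", "payload": {
  "targets": [0.0158,-0.0276,0,0,0.0158,-0.0276,0,0,0.01,-0.018,0,0,0,0,0,0,0,0,0,0]
}}

```text
t: 2.6
position: [523.6, 58.9, 241.0]
tcp_rot: [1.0, 0.002, -0.0, 0.0]
wrist_force: [-0.5, -0.8, -0.1]
width: 0.681
gripper_force: 0.0
```

{"api": "move_arm", "payload": {
  "targets": [0.0064,-0.0117,0,0,0.0064,-0.0117,0,0,0,0,0,0]
}}

```text
t: 2.85
position: [537.7, 82.8, 241.7]
tcp_rot: [1.0, 0.0, 0.001, -0.0]
wrist_force: [-0.5, -0.4, 0.7]
width: 0.682
gripper_force: 0.0
```

Run:
```python
from h import *
d=snap('wrist','w1'); print(d["intrinsics"].round(1).tolist(),d["world_from_camera"].round(2).tolist(),sensors.state()['position'])
```

```text
[[348.4, 0.0, 273.1], [0.0, 348.4, 206.2], [0.0, 0.0, 1.0]] [[0.0, -0.97, -0.24, 603.71], [-1.0, -0.0, 0.0, 83.18], [-0.0, 0.24, -0.97, 385.5], [0.0, 0.0, 0.0, 1.0]] [537.05698158  82.13130345 241.48991885]
```

View pics/w1.png

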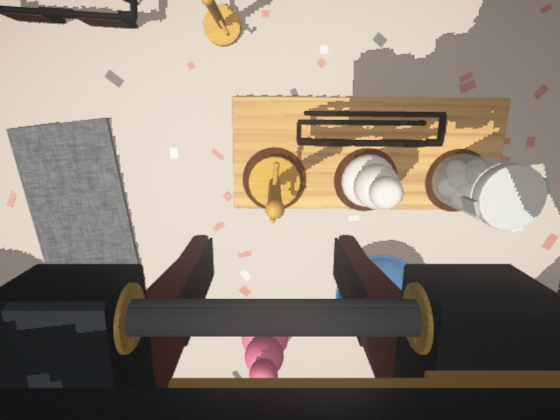

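The wrist view shows the key hook between the fingers: foot centre (274,183), ball (274,211). Pebbles foot is at (368,181), canister beyond, shades spanning (297–445, 112–146).

Run:
```python
from h import *
np.set_printoptions(precision=1,suppress=True)
A=lambda x,y:(210+x/4.7,160+y/4.7)
B=lambda x,y:(180+x/4.7,160+y/4.7)
print(atz('w1',274,183,17),atz('w1',274,211,132),tri('w1',(274,211),'top0',A(143,208)))
print('peb',atz('w1',368,181,9),atz('w1',386,193,80),tri('w1',(386,193),'top0',A(392,215)))
print('can',atz('w1',509,197,100),tri('w1',(509,197),'top0',A(648,213)),tri('w1',(509,197),'scene0',B(230,75)))
print('sh',*[tri('w1',p,'top0',A(*q)) for p,q in[((297,146),(213,155)),((444,146),(540,150)),((444,113),(538,92))]])
print('plinth',*[atz('w1',*p,8) for p in[(233,97),(508,98),(233,209)]])
```

```text
[536.6  82.5  17. ] [536.1  82.7 132. ] (array([535.4,  82.7, 129.3]), np.float64(0.07435480175707933))
peb [537.4 -20.3   9. ] [539.  -17.6  80. ] (array([540.3, -15.7,  86. ]), np.float64(0.12943680199139784))
can [ 539.9 -114.5  100. ] (array([ 538.4, -120. ,   92.3]), np.float64(0.6270217083023711)) (array([ 538.6, -117.6,   94.6]), np.float64(1.097803641220961))
sh (array([577.4,  60.5,  40.9]), np.float64(0.8613912861729474)) (array([577.5, -81.8,  43.6]), np.float64(0.958315327577733)) (array([607.8, -83.4,  31.1]), np.float64(2.9761307180540566))
plinth [625.2 125.1   8. ] [ 624.3 -159.7    8. ] [505.4 128.4   8. ]
```

{"api": "move_arm", "payload": {
  "targets": [-0.0008,-0.0004,0.02,0,0,0,0.035,0,0,0,0.035,0,0,0,0.03,0,0,0,0.0178,0]
}}

```text
t: 3.32
position: [533.8, 81.3, 100.7]
tcp_rot: [1.0, 0.0, -0.002, 0.0]
wrist_force: [-0.1, 0.8, 0.7]
width: 0.686
gripper_force: 0.0
```

{"api": "move_arm", "payload": {
  "targets": [0,0,0,0,0,0,0,0]
}}

```text
t: 3.48
position: [535.1, 81.6, 103.1]
tcp_rot: [1.0, -0.0, -0.001, 0.0]
wrist_force: [0.1, 0.4, 0.8]
width: 0.685
gripper_force: 0.0
```

{"api": "move_arm", "payload": {
  "targets": [0,0,0,0,0,0,0,0,0,0,0,0,0,0,0,0,0,0,0,0],
  "jaw": 0.0,
  "grip_force": 30
}}

```text
t: 3.9
position: [536.2, 82.2, 104.5]
tcp_rot: [1.0, 0.0, 0.001, -0.0]
wrist_force: [0.4, 1.1, 0.2]
width: 0.347
gripper_force: 0.0
```

{"api": "move_arm", "payload": {
  "targets": [0,0,0,0,0,0,0,0,0,0,0,0,0,0,0,0,0,0,0,0]
}}

```text
t: 4.32
position: [535.8, 82.1, 103.7]
tcp_rot: [1.0, 0.0, 0.0, 0.0]
wrist_force: [-1.3, -0.4, 2.1]
width: 0.151
gripper_force: 30.0
```

{"api": "move_arm", "payload": {
  "targets": [0,0,0,0,0,0,0,0,0,0,0,0]
}}

```text
t: 4.57
position: [535.9, 82.1, 103.7]
tcp_rot: [1.0, 0.0, 0.0, 0.0]
wrist_force: [0.2, -1.8, 4.2]
width: 0.152
gripper_force: 30.0
```

{"api": "move_arm", "payload": {
  "targets": [0,0,-0.005,0,0,0,-0.012,0,0,0,-0.02,0,0,0,-0.02,0,0,0,-0.013,0]
}}

```text
t: 4.98
position: [535.9, 82.2, 175.6]
tcp_rot: [1.0, 0.0, 0.0, -0.0]
wrist_force: [-0.1, 0.9, -3.2]
width: 0.148
gripper_force: 30.0
```

{"api": "move_arm", "payload": {
  "targets": [0,0,0,0,0.0004,-0.008,0,0,0.0007,-0.016,0,0,0.001,-0.022,0,0,0.001,-0.025,0,0]
}}

```text
t: 5.4
position: [537.7, 153.5, 172.3]
tcp_rot: [1.0, -0.001, -0.001, 0.0]
wrist_force: [0.1, -0.6, -3.4]
width: 0.149
gripper_force: 30.0
```

{"api": "move_arm", "payload": {
  "targets": [0.001,-0.025,0,0,0.001,-0.025,0,0,0.001,-0.025,0,0,0.001,-0.025,0,0,0.001,-0.022,0,0]
}}

```text
t: 5.82
position: [542.6, 276.9, 172.0]
tcp_rot: [1.0, 0.0, -0.001, 0.0]
wrist_force: [0.5, -0.1, -2.5]
width: 0.148
gripper_force: 30.0
```

{"api": "move_arm", "payload": {
  "targets": [0.0005,-0.016,0,0,0.0004,-0.012,0,0,0,-0.004,0,0,0,0,0,0,0,0,0,0]
}}

```text
t: 6.23
position: [544.4, 306.4, 173.2]
tcp_rot: [1.0, 0.0, -0.0, 0.0]
wrist_force: [-0.4, -0.3, -2.4]
width: 0.15
gripper_force: 30.0
```

{"api": "move_arm", "payload": {
  "targets": [0,0,0.01,0,0,0,0.02,0,0,0,0.02,0,0,0,0.01,0,0,0,0.005,0]
}}

```text
t: 6.65
position: [543.6, 305.6, 106.4]
tcp_rot: [1.0, -0.0, -0.002, 0.001]
wrist_force: [-0.0, -0.5, -3.2]
width: 0.147
gripper_force: 30.0
```

{"api": "move_arm", "payload": {
  "targets": [0,0,0.003,0,0,0,0.002,0,0,0,0,0,0,0,0,0]
}}

```text
t: 6.98
position: [545.2, 307.3, 104.3]
tcp_rot: [1.0, 0.0, 0.001, -0.0]
wrist_force: [-0.3, 0.2, -3.5]
width: 0.147
gripper_force: 30.0
```

{"api": "move_arm", "payload": {
  "targets": [0,0,0.0015,0,0,0,0.001,0,0,0,0,0,0,0,0,0]
}}

```text
t: 7.32
position: [544.7, 307.2, 101.2]
tcp_rot: [1.0, 0.0, 0.0, -0.0]
wrist_force: [0.4, -0.1, -3.1]
width: 0.148
gripper_force: 30.0
```

{"api": "move_arm", "payload": {
  "targets": [0,0,0.001,0,0,0,0,0,0,0,0,0]
}}

```text
t: 7.57
position: [544.6, 307.1, 100.0]
tcp_rot: [1.0, 0.0, -0.0, 0.0]
wrist_force: [-0.1, -0.0, -2.6]
width: 0.15
gripper_force: 30.0
```

{"api": "move_arm", "payload": {
  "targets": [0,0,0.001,0,0,0,0,0,0,0,0,0]
}}

```text
t: 7.82
position: [545.1, 307.4, 99.8]
tcp_rot: [1.0, 0.0, 0.001, -0.0]
wrist_force: [-1.8, -0.7, 5.1]
width: 0.15
gripper_force: 30.0
```

{"api": "move_arm", "payload": {
  "targets": [0,0,0,0,0,0,0,0,0,0,0,0,0,0,0,0,0,0,0,0],
  "jaw": 0.07
}}

```text
t: 8.23
position: [544.6, 307.1, 98.9]
tcp_rot: [1.0, 0.0, -0.0, 0.0]
wrist_force: [0.2, -0.5, 0.3]
width: 0.488
gripper_force: 0.0
```

{"api": "move_arm", "payload": {
  "targets": [0,0,-0.01,0,0,0,-0.02,0,0,0,-0.035,0,0,0,-0.035,0,0,0.01,-0.02,0]
}}

```text
t: 8.65
position: [546.1, 298.8, 223.6]
tcp_rot: [1.0, 0.001, 0.002, -0.001]
wrist_force: [0.6, 0.4, -0.3]
width: 0.796
gripper_force: 0.0
```

{"api": "move_arm", "payload": {
  "targets": [-0.0007,0.03,0,0,-0.0007,0.035,0,0,-0.0007,0.035,0,0,-0.0007,0.035,0,0,-0.0007,0.035,0,0]
}}

```text
t: 9.07
position: [541.0, 125.7, 220.0]
tcp_rot: [1.0, 0.0, 0.0, -0.0]
wrist_force: [0.4, -0.7, -0.3]
width: 0.797
gripper_force: 0.0
```

{"api": "move_arm", "payload": {
  "targets": [-0.0007,0.035,0,0,-0.0007,0.035,0,0,-0.0007,0.035,0,0,-0.0007,0.025,0,0,0,0.015,0,0]
}}

```text
t: 9.48
position: [538.2, -20.5, 219.9]
tcp_rot: [1.0, -0.001, 0.0, 0.0]
wrist_force: [0.8, -0.1, 0.3]
width: 0.801
gripper_force: 0.0
```

{"api": "move_arm", "payload": {
  "targets": [0,0,0,0,0,0,0,0,0,0,0,0]
}}

```text
t: 9.73
position: [538.5, -17.4, 219.5]
tcp_rot: [1.0, 0.0, 0.0, -0.0]
wrist_force: [-1.1, 0.6, 0.6]
width: 0.797
gripper_force: 0.0
```

Run:
```python
from h import *
d=snap('wrist','w2'); snap('top','top2'); print(sensors.state()['position'])
a=cv2.imread('pics/w2.png')[60:260,60:460]; cv2.imwrite('pics/c3.png',cv2.resize(a,None,fx=2,fy=2))
```

```text
[538.46768103 -16.92892384 219.27394372]
```

View pics/c3.png

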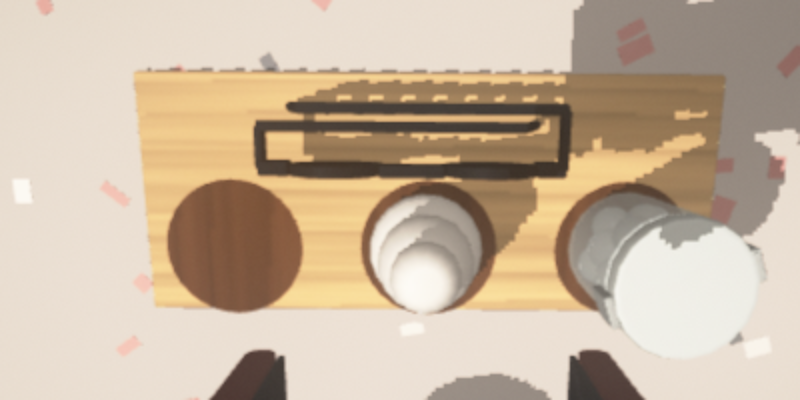

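The pebbles sit centred between the fingers, with coaster (274,185) and top (272,198). The empty coaster centre is at (177,183) and the canister lid at (403,204).

Run:
```python
from h import *
np.set_printoptions(precision=1,suppress=True)
print('Kcoaster',atz('w2',177.5,183,8),'Pcoaster',atz('w2',274,185,8),'Ptop',atz('w2',272.5,198.5,80),'Pbot',atz('w2',272.5,183.5,22),'Clid',atz('w2',403,204,100))
print(tri('w2',(272.5,198.5),'w1',(386,193)),tri('w2',(403,204),'w1',(509,197)))
print('sh',tri('w2',(188,146.5),'w1',(297,146)),tri('w2',(344,146.5),'w1',(444,146)),tri('w2',(344,113),'w1',(444,113)))
```

```text
Kcoaster [539.6  82.1   8. ] Pcoaster [537.5 -17.7   8. ] Ptop [539.7 -16.3  80. ] Pbot [541.6 -16.2  22. ] Clid [ 539.9 -117.8  100. ]
(array([540.2, -16.3,  83.9]), np.float64(0.6959984140525801)) (array([ 537.3, -122. ,   89.2]), np.float64(0.25772698517324166))
sh (array([578.8,  60.3,  43.9]), np.float64(1.8723369829562257)) (array([579. , -80.4,  47.2]), np.float64(1.8103687569555067)) (array([609. , -80.4,  39.4]), np.float64(0.2508418329645808))
```

{"api": "move_arm", "payload": {
  "targets": [0.0013,-0.0006,0.02,0,0,0,0.035,0,0,0,0.035,0,0,0,0.035,0,0,0,0.025,0]
}}

```text
t: 10.25
position: [538.7, -16.1, 66.6]
tcp_rot: [1.0, 0.001, -0.001, -0.0]
wrist_force: [0.0, -0.2, -0.3]
width: 0.797
gripper_force: 0.0
```

{"api": "move_arm", "payload": {
  "targets": [0,0,0.01,0,0,0,0.0035,0,0,0,0,0,0,0,0,0]
}}

```text
t: 10.58
position: [540.8, -17.0, 56.8]
tcp_rot: [1.0, 0.0, 0.001, 0.0]
wrist_force: [-0.1, -0.5, 0.8]
width: 0.797
gripper_force: 0.0
```

{"api": "move_arm", "payload": {
  "targets": [0,0,0,0,0,0,0,0,0,0,0,0,0,0,0,0,0,0,0,0],
  "jaw": 0.0,
  "grip_force": 30
}}

```text
t: 11.0
position: [540.1, -17.3, 56.2]
tcp_rot: [1.0, -0.0, 0.001, -0.0]
wrist_force: [0.3, 1.4, 4.9]
width: 0.486
gripper_force: 30.0
```

{"api": "move_arm", "payload": {
  "targets": [0,0,0,0,0,0,0,0,0,0,0,0,0,0,0,0,0,0,0,0]
}}

```text
t: 11.42
position: [540.2, -17.3, 56.2]
tcp_rot: [1.0, 0.0, 0.001, -0.0]
wrist_force: [-0.2, 0.9, 6.1]
width: 0.489
gripper_force: 30.0
```

{"api": "move_arm", "payload": {
  "targets": [0,0,-0.008,0,0,0,-0.02,0,0,0,-0.03,0,0,0,-0.03,0,0,0,-0.012,0]
}}

```text
t: 11.83
position: [541.0, -17.5, 158.9]
tcp_rot: [1.0, 0.0, 0.002, 0.0]
wrist_force: [0.8, -0.1, -2.3]
width: 0.491
gripper_force: 30.0
```

{"api": "move_arm", "payload": {
  "targets": [-0.0027,-0.01,0,0,-0.0054,-0.02,0,0,-0.0075,-0.028,0,0,-0.0075,-0.028,0,0,-0.0075,-0.028,0,0]
}}

```text
t: 12.25
position: [507.1, 97.9, 153.7]
tcp_rot: [1.0, -0.0, -0.001, 0.0]
wrist_force: [-0.4, -0.2, -2.6]
width: 0.492
gripper_force: 30.0
```

{"api": "move_arm", "payload": {
  "targets": [-0.0075,-0.028,0,0,-0.0075,-0.028,0,0,-0.0075,-0.028,0,0,-0.0075,-0.028,0,0,-0.0075,-0.028,0,0]
}}

```text
t: 12.67
position: [469.3, 237.9, 153.6]
tcp_rot: [1.0, 0.0, -0.002, 0.001]
wrist_force: [1.1, 0.4, -2.4]
width: 0.489
gripper_force: 30.0
```

{"api": "move_arm", "payload": {
  "targets": [-0.0067,-0.025,0,0,-0.0054,-0.02,0,0,-0.0032,-0.012,0,0,-0.0011,-0.004,0,0,0,0,0,0]
}}

```text
t: 13.08
position: [454.2, 298.0, 154.5]
tcp_rot: [1.0, 0.001, -0.001, 0.001]
wrist_force: [0.9, -0.7, -3.0]
width: 0.485
gripper_force: 30.0
```

{"api": "move_arm", "payload": {
  "targets": [0,0,0.01,0,0,0,0.025,0,0,0,0.03,0,0,0,0.02,0,0,0,0.01,0]
}}

```text
t: 13.5
position: [453.9, 295.3, 57.4]
tcp_rot: [1.0, -0.001, -0.002, 0.001]
wrist_force: [0.3, 0.4, -2.7]
width: 0.488
gripper_force: 30.0
```

{"api": "move_arm", "payload": {
  "targets": [0,0,0.005,0,0,0,0.0015,0,0,0,0,0,0,0,0,0]
}}

```text
t: 13.83
position: [456.0, 297.9, 55.0]
tcp_rot: [1.0, -0.0, 0.001, -0.0]
wrist_force: [-0.4, -0.3, -2.8]
width: 0.491
gripper_force: 30.0
```

{"api": "move_arm", "payload": {
  "targets": [0,0,0.0015,0,0,0,0,0,0,0,0,0]
}}

```text
t: 14.08
position: [455.5, 297.9, 53.2]
tcp_rot: [1.0, 0.0, 0.0, -0.0]
wrist_force: [0.8, -0.2, -3.5]
width: 0.493
gripper_force: 30.0
```

{"api": "move_arm", "payload": {
  "targets": [0,0,0.001,0,0,0,0,0,0,0,0,0]
}}

```text
t: 14.33
position: [455.6, 298.0, 52.2]
tcp_rot: [1.0, 0.0, 0.001, -0.0]
wrist_force: [-0.4, -1.3, 5.3]
width: 0.487
gripper_force: 30.0
```

{"api": "move_arm", "payload": {
  "targets": [0,0,0.0005,0,0,0,0,0,0,0,0,0]
}}

```text
t: 14.58
position: [455.7, 298.0, 52.2]
tcp_rot: [1.0, 0.0, 0.001, -0.0]
wrist_force: [-1.4, -0.2, 10.5]
width: 0.491
gripper_force: 30.0
```

{"api": "move_arm", "payload": {
  "targets": [0,0,-0.0005,0,0,0,0,0,0,0,0,0,0,0,0,0,0,0,0,0],
  "jaw": 0.08
}}

```text
t: 15.0
position: [455.1, 297.6, 51.4]
tcp_rot: [1.0, 0.0, -0.0, 0.0]
wrist_force: [0.5, -0.6, 0.0]
width: 0.827
gripper_force: 0.0
```

{"api": "move_arm", "payload": {
  "targets": [0,0,-0.015,0,0,0,-0.035,0,0,0,-0.04,0,0,0,-0.04,0,0,0,-0.02,0]
}}

```text
t: 15.42
position: [456.6, 298.6, 205.8]
tcp_rot: [1.0, 0.0, 0.002, -0.001]
wrist_force: [0.9, 1.7, 0.3]
width: 0.908
gripper_force: 0.0
```

{"api": "move_arm", "payload": {
  "targets": [0.003,0.015,0,0,0.006,0.03,0,0,0.0072,0.036,0,0,0.0072,0.036,0,0,0.0072,0.036,0,0]
}}

```text
t: 15.83
position: [485.7, 143.3, 201.6]
tcp_rot: [1.0, 0.001, 0.0, -0.0]
wrist_force: [1.1, 0.2, 0.1]
width: 0.908
gripper_force: 0.0
```

{"api": "move_arm", "payload": {
  "targets": [0.0072,0.036,0,0,0.0072,0.036,0,0,0.0072,0.036,0,0,0.0072,0.036,0,0,0.0072,0.036,0,0]
}}

```text
t: 16.25
position: [521.7, -37.1, 201.5]
tcp_rot: [1.0, 0.0, -0.0, -0.0]
wrist_force: [0.1, 0.0, 0.2]
width: 0.912
gripper_force: 0.0
```

{"api": "move_arm", "payload": {
  "targets": [0.0072,0.036,0,0,0.006,0.03,0,0,0.0035,0.0175,0,0,0,0,0,0,0,0,0,0]
}}

```text
t: 16.67
position: [538.2, -119.4, 201.2]
tcp_rot: [1.0, -0.001, -0.0, -0.0]
wrist_force: [-0.3, 0.1, 0.4]
width: 0.91
gripper_force: 0.0
```

Run:
```python
from h import *
d=snap('wrist','w3'); snap('top','top3'); print(sensors.state()['position'])
a=cv2.imread('pics/w3.png')[60:260,160:420]; b=cv2.imread('pics/top3.png')[170:340,95:185]
cv2.imwrite('pics/c4.png',np.hstack([cv2.resize(a,(520,400)),cv2.resize(b,(212,400))]))
```

```text
[ 538.00791277 -117.92996464  201.27160672]
```

View pics/c4.png

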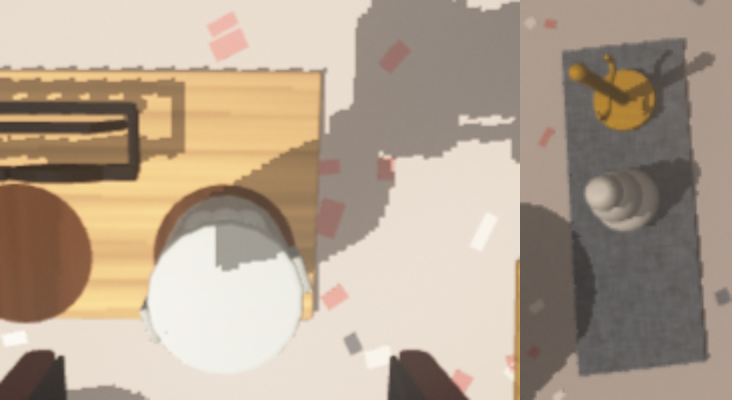

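The canister is centred between the fingers, with its lid at (272,209) in full-image pixels. Its clips at left and right are within the open jaws. On the mat the key hook and pebbles stand upright.

Run:
```python
from h import *
np.set_printoptions(precision=1,suppress=True)
print('lid',atz('w3',272.5,209,100),tri('w3',(272.5,209),'w2',(403,204)),'Ccoaster',atz('w3',273,187.5,8))
```

```text
lid [ 540.2 -118.4  100. ] (array([ 539.7, -118.4,   98.6]), np.float64(0.3472571288016721)) Ccoaster [ 538.  -118.6    8. ]
```

{"api": "move_arm", "payload": {
  "targets": [0.0007,0,0.02,0,0,0,0.03,0,0,0,0.035,0,0,0,0.03,0,0,0,0.015,0]
}}

```text
t: 17.18
position: [537.1, -116.7, 68.5]
tcp_rot: [1.0, 0.001, -0.002, -0.001]
wrist_force: [-0.3, 0.4, -0.5]
width: 0.911
gripper_force: 0.0
```

{"api": "move_arm", "payload": {
  "targets": [0,0,0.005,0,0,0,0,0,0,0,0,0]
}}

```text
t: 17.43
position: [539.7, -118.1, 67.2]
tcp_rot: [1.0, 0.001, 0.0, 0.0]
wrist_force: [0.4, 1.0, 0.3]
width: 0.91
gripper_force: 0.0
```

{"api": "move_arm", "payload": {
  "targets": [0,0,0,0,0,0,0,0,0,0,0,0,0,0,0,0,0,0,0,0],
  "jaw": 0.0,
  "grip_force": 25
}}

```text
t: 17.85
position: [539.8, -118.9, 67.5]
tcp_rot: [1.0, -0.0, 0.001, 0.0]
wrist_force: [-0.2, 1.4, 6.0]
width: 0.657
gripper_force: 25.0
```

{"api": "move_arm", "payload": {
  "targets": [0,0,0,0,0,0,0,0,0,0,0,0,0,0,0,0,0,0,0,0]
}}

```text
t: 18.27
position: [539.8, -118.8, 67.5]
tcp_rot: [1.0, -0.0, 0.001, 0.0]
wrist_force: [-0.3, 1.1, 7.6]
width: 0.659
gripper_force: 25.0
```

{"api": "move_arm", "payload": {
  "targets": [0,0,-0.008,0,0,0,-0.02,0,0,0,-0.03,0,0,0,-0.03,0,0,0,-0.012,0]
}}

```text
t: 18.68
position: [540.6, -119.2, 170.1]
tcp_rot: [1.0, 0.0, 0.002, 0.001]
wrist_force: [0.7, -0.6, -3.3]
width: 0.661
gripper_force: 25.0
```

{"api": "move_arm", "payload": {
  "targets": [-0.0034,-0.0079,0,0,-0.0078,-0.0184,0,0,-0.0112,-0.0263,0,0,-0.0112,-0.0263,0,0,-0.0112,-0.0263,0,0]
}}

```text
t: 19.1
position: [492.1, -12.4, 164.8]
tcp_rot: [1.0, -0.0, -0.002, -0.0]
wrist_force: [0.5, 0.5, -2.4]
width: 0.657
gripper_force: 25.0
```

{"api": "move_arm", "payload": {
  "targets": [-0.0112,-0.0263,0,0,-0.0112,-0.0263,0,0,-0.0112,-0.0263,0,0,-0.0112,-0.0263,0,0,-0.0112,-0.0263,0,0]
}}

```text
t: 19.52
position: [436.0, 119.0, 164.9]
tcp_rot: [1.0, -0.0, -0.001, 0.0]
wrist_force: [-0.2, -0.6, -2.7]
width: 0.66
gripper_force: 25.0
```

{"api": "move_arm", "payload": {
  "targets": [-0.0112,-0.0263,0,0,-0.0112,-0.0263,0,0,-0.0112,-0.0263,0,0,-0.0112,-0.0263,0,0,-0.0112,-0.0263,0,0]
}}

```text
t: 19.93
position: [380.0, 250.0, 165.0]
tcp_rot: [1.0, 0.0, -0.001, 0.001]
wrist_force: [0.1, 0.3, -2.7]
width: 0.655
gripper_force: 25.0
```

{"api": "move_arm", "payload": {
  "targets": [-0.009,-0.021,0,0,-0.0056,-0.0131,0,0,-0.0022,-0.0053,0,0,0,0,0,0,0,0,0,0]
}}

```text
t: 20.35
position: [364.8, 288.1, 165.7]
tcp_rot: [1.0, 0.0, -0.001, 0.001]
wrist_force: [0.0, -1.2, -2.9]
width: 0.657
gripper_force: 25.0
```

{"api": "move_arm", "payload": {
  "targets": [0,0,0.01,0,0,0,0.025,0,0,0,0.03,0,0,0,0.02,0,0,0,0.01,0]
}}

```text
t: 20.77
position: [364.6, 286.7, 68.8]
tcp_rot: [1.0, -0.001, -0.002, 0.001]
wrist_force: [-0.9, -0.4, -2.3]
width: 0.657
gripper_force: 25.0
```

{"api": "move_arm", "payload": {
  "targets": [0,0,0.005,0,0,0,0,0,0,0,0,0,0,0,0,0]
}}

```text
t: 21.1
position: [366.4, 289.1, 67.5]
tcp_rot: [1.0, -0.0, 0.001, -0.001]
wrist_force: [-0.4, -0.3, -2.1]
width: 0.66
gripper_force: 25.0
```

{"api": "move_arm", "payload": {
  "targets": [0,0,0.0015,0,0,0,0,0,0,0,0,0]
}}

```text
t: 21.35
position: [365.9, 289.0, 65.6]
tcp_rot: [1.0, 0.0, 0.0, -0.0]
wrist_force: [0.1, 0.3, -2.9]
width: 0.653
gripper_force: 25.0
```

{"api": "move_arm", "payload": {
  "targets": [0,0,0.001,0,0,0,0,0,0,0,0,0]
}}

```text
t: 21.6
position: [365.6, 288.8, 64.1]
tcp_rot: [1.0, 0.0, 0.0, -0.0]
wrist_force: [-0.3, -0.0, -3.1]
width: 0.66
gripper_force: 25.0
```

{"api": "move_arm", "payload": {
  "targets": [0,0,0.0007,0,0,0,0,0,0,0,0,0]
}}

```text
t: 21.85
position: [365.6, 288.8, 63.5]
tcp_rot: [1.0, 0.0, 0.0, -0.0]
wrist_force: [-0.4, 0.8, 1.4]
width: 0.655
gripper_force: 25.0
```

{"api": "move_arm", "payload": {
  "targets": [0,0,0.0005,0,0,0,0,0,0,0,0,0]
}}

```text
t: 22.1
position: [365.6, 288.9, 63.5]
tcp_rot: [1.0, 0.0, 0.0, -0.0]
wrist_force: [-2.8, -1.9, 10.0]
width: 0.66
gripper_force: 25.0
```

{"api": "move_arm", "payload": {
  "targets": [0,0,-0.0005,0,0,0,0,0,0,0,0,0,0,0,0,0,0,0,0,0],
  "jaw": 0.08
}}

```text
t: 22.52
position: [365.6, 288.7, 63.3]
tcp_rot: [1.0, 0.0, -0.0, 0.0]
wrist_force: [-0.1, 0.3, 0.4]
width: 0.911
gripper_force: 0.0
```

{"api": "move_arm", "payload": {
  "targets": [0,0,-0.015,0,0,0,-0.035,0,0,0,-0.04,0,0,0,-0.035,0,0,0,-0.015,0]
}}

```text
t: 22.93
position: [367.1, 289.9, 207.5]
tcp_rot: [1.0, 0.0, 0.002, -0.002]
wrist_force: [0.7, 0.2, -0.2]
width: 0.91
gripper_force: 0.0
```

{"api": "move_arm", "payload": {
  "targets": [0.0096,0.0128,0,0,0.0193,0.0255,0,0,0.0241,0.0319,0,0,0.0241,0.0319,0,0,0.0241,0.0319,0,0]
}}

```text
t: 23.35
position: [467.5, 153.4, 203.5]
tcp_rot: [1.0, 0.001, 0.0, -0.0]
wrist_force: [1.3, 0.5, 0.1]
width: 0.91
gripper_force: 0.0
```

{"api": "move_arm", "payload": {
  "targets": [0.0241,0.0319,0,0,0.0241,0.0319,0,0,0.0241,0.0319,0,0,0.0241,0.0319,0,0,0.0193,0.0255,0,0]
}}

```text
t: 23.77
position: [583.8, -0.9, 203.3]
tcp_rot: [1.0, -0.0, 0.0, 0.0]
wrist_force: [0.6, 0.4, -0.4]
width: 0.912
gripper_force: 0.0
```

{"api": "move_arm", "payload": {
  "targets": [0.0096,0.0128,0,0,0,0,0,-7.1,0,0,0,-7.1,0,0,0,-7.1,0,0,0,-7.1]
}}

```text
t: 24.18
position: [591.6, -10.8, 203.0]
tcp_rot: [0.969, 0.248, -0.001, -0.0]
wrist_force: [-0.1, 0.8, 0.7]
width: 0.911
gripper_force: 0.0
```

{"api": "move_arm", "payload": {
  "targets": [0,0,0,-7.1,0,0,0,-7.1,0,0,0,-7.1,0,0,0,-7.1,0,0,0,-7.1]
}}

```text
t: 24.6
position: [591.5, -10.5, 203.1]
tcp_rot: [0.847, 0.532, -0.0, -0.0]
wrist_force: [-0.8, 0.7, -0.3]
width: 0.909
gripper_force: 0.0
```

{"api": "move_arm", "payload": {
  "targets": [0,0,0,-7.1,0,0,0,-7.1,0,0,0,-7.1,0,0,0,-4.8,0,0,0,0]
}}

```text
t: 25.02
position: [591.6, -10.5, 203.1]
tcp_rot: [0.706, 0.708, -0.0, -0.0]
wrist_force: [-0.5, -0.9, -0.5]
width: 0.91
gripper_force: 0.0
```

Run:
```python
from h import *
d=snap('wrist','w4'); snap('top','top4'); snap('scene','scene4'); s=sensors.state();print(s['position'],s['tcp_rot'],s['joint_pos'],d["world_from_camera"].round(2).tolist())
```

```text
[591.84542821 -10.7622796  203.23712184] [ 7.07932286e-01  7.06280281e-01 -1.02873997e-04 -1.78098331e-04] [-3.83319070e-02  4.21189951e-01  1.73386391e+00  1.09722277e-04
  9.86939825e-01 -3.60561212e-02] [[1.0, 0.0, 0.0, 590.94], [0.0, -0.97, -0.25, 56.68], [-0.0, 0.25, -0.97, 346.85], [0.0, 0.0, 0.0, 1.0]]
```

View pics/w4.png

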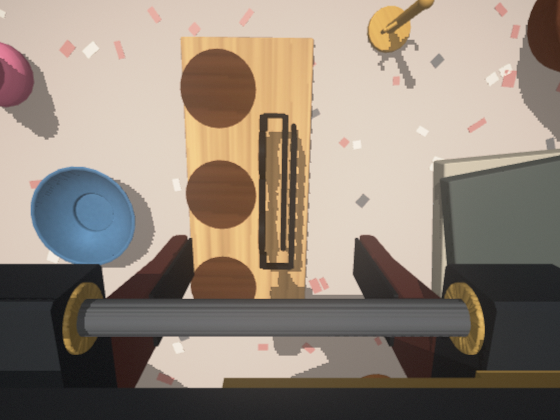

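Run:
```python
from h import *
crop('w4',235,105,320,280,3.4,'a'); a=cv2.imread('pics/a.png')
b=cv2.resize(cv2.imread('pics/top4.png')[165:240,215:370],None,fx=3,fy=3,interpolation=cv2.INTER_CUBIC)
h=max(a.shape[0],b.shape[0]); P=lambda i:cv2.copyMakeBorder(i,0,h-i.shape[0],0,0,0)
cv2.imwrite('pics/c5.png',np.hstack([P(a),P(b)])); print(a.shape)
```

```text
(595, 289, 3)
```

View pics/c5.png

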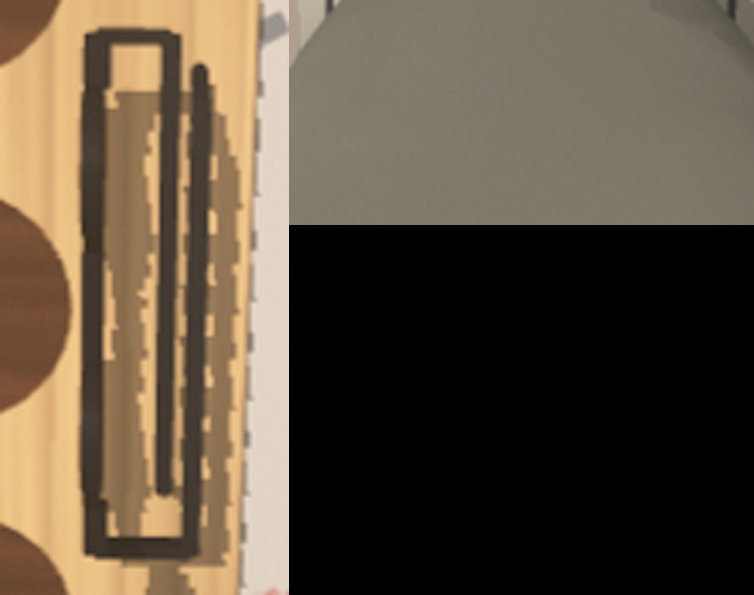

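The enlarged crop shows the shades' front edge at u≈260, outer arm edge at u≈295, ends at v≈114 and 269, lying parallel to the plinth; the top view is hidden by the arm.

Run:
```python
from h import *
np.set_printoptions(precision=1,suppress=True)
for z in(38,44,50): print(z,atz('w4',259.2,191.8,z),atz('w4',295.3,191.8,z),atz('w4',270,113.8,z)[1],atz('w4',275,269.1,z)[1])
print('coasters',atz('w4',218,88,8),atz('w4',221,194,8))
print(tri('w4',(260,113.8),'w2',(188,146.5)),tri('w4',(261,269.1),'w2',(344,146.5)))
```

```text
38 [578.4  -8.1  38. ] [611.  -8.  38.] 60.1937206102125 -83.61811156274739
44 [578.6  -6.8  44. ] [610.6  -6.7  44. ] 60.1253910213687 -80.8926547613177
50 [578.8  -5.6  50. ] [610.2  -5.4  50. ] 60.0570614325249 -78.16719795988807
coasters [539.7  83.4   8. ] [539.1 -16.7   8. ]
(array([579.8,  60.1,  44.9]), np.float64(0.04687049243702111)) (array([579.8, -81. ,  43.9]), np.float64(0.12026013074208798))
```

{"api": "move_arm", "payload": {
  "targets": [0,0.0028,0.02,0,0,0,0.035,0,0,0,0.035,0,0,0,0.035,0,0,0,0.02,0],
  "jaw": 0.065
}}

```text
t: 25.58
position: [593.0, -10.9, 55.0]
tcp_rot: [0.708, 0.706, -0.001, -0.001]
wrist_force: [-0.2, -0.1, -0.9]
width: 0.743
gripper_force: 0.0
```

{"api": "move_arm", "payload": {
  "targets": [0,0,0.012,0,0,0,0.005,0,0,0,0,0,0,0,0,0]
}}

```text
t: 25.92
position: [595.8, -11.1, 42.4]
tcp_rot: [0.707, 0.707, 0.001, 0.001]
wrist_force: [0.2, 0.3, 0.3]
width: 0.744
gripper_force: 0.0
```

{"api": "move_arm", "payload": {
  "targets": [0,0,0,0,0,0,0,0,0,0,0,0,0,0,0,0,0,0,0,0],
  "jaw": 0.0,
  "grip_force": 8
}}

```text
t: 26.33
position: [595.2, -11.1, 41.9]
tcp_rot: [0.707, 0.707, 0.0, 0.0]
wrist_force: [0.1, -0.9, 0.6]
width: 0.405
gripper_force: 0.0
```

{"api": "move_arm", "payload": {
  "targets": [0,0,0,0,0,0,0,0,0,0,0,0,0,0,0,0,0,0,0,0]
}}

```text
t: 26.75
position: [595.1, -11.1, 41.7]
tcp_rot: [0.707, 0.707, 0.0, 0.0]
wrist_force: [-1.1, -0.4, 5.0]
width: 0.378
gripper_force: 8.0
```

{"api": "move_arm", "payload": {
  "targets": [0,0,-0.004,0,0,0,-0.012,0,0,0,-0.022,0,0,0,-0.025,0,0,0,-0.017,0]
}}

```text
t: 27.17
position: [595.4, -11.1, 123.7]
tcp_rot: [0.707, 0.707, 0.0, 0.0]
wrist_force: [0.3, -0.4, -0.3]
width: 0.373
gripper_force: 8.0
```

Run:
```python
from h import *
np.set_printoptions(precision=1,suppress=True)
im=cv2.imread('pics/top0.png'); hsv=cv2.cvtColor(im,cv2.COLOR_BGR2HSV)
m=cv2.inRange(hsv,(12,150,90),(32,255,255)); m[:, :390]=0; m[:195]=0; m[310:]=0;m[:,480:]=0
c=max(cv2.findContours(m,0,2)[0],key=cv2.contourArea); r=cv2.minAreaRect(c); b=cv2.boxPoints(r); print(r,b)
q=np.array([atz('top0',u,v,12) for u,v in b]); print(q,q.mean(0),[np.linalg.norm(q[i]-q[i-1]) for i in range(4)])
print(sensors.state()['position'],sensors.state()['width'])
```

```text
((438.7496643066406, 255.68521118164062), (86.8667221069336, 44.807254791259766), 81.57302856445312) [[410.2 216. ]
 [454.5 209.4]
 [467.3 295.4]
 [423.  301.9]]
[[ 530.8 -261.2   12. ]
 [ 543.7 -354.4   12. ]
 [ 366.4 -366.2   12. ]
 [ 354.2 -276.    12. ]] [ 448.8 -314.5   12. ] [np.float64(177.2012049752517), np.float64(94.13168526150776), np.float64(177.62418022634947), np.float64(90.95827348934313)]
[595.4 -11.1 123.7] 0.3731667954225151
```

{"api": "move_arm", "payload": {
  "targets": [-0.0092,-0.0044,0,0,-0.0214,-0.0104,0,0,-0.0306,-0.0148,0,0,-0.0306,-0.0148,0,0,-0.0306,-0.0148,0,0]
}}

```text
t: 27.58
position: [534.1, -134.7, 120.9]
tcp_rot: [0.707, 0.707, -0.0, -0.0]
wrist_force: [0.1, -0.2, 0.2]
width: 0.379
gripper_force: 8.0
```

{"api": "move_arm", "payload": {
  "targets": [-0.0306,-0.0148,0,0,-0.0306,-0.0148,0,0,-0.0306,-0.0148,0,0,-0.0306,-0.0148,0,0,-0.0306,-0.0148,0,0]
}}

```text
t: 28.0
position: [459.8, -287.9, 120.9]
tcp_rot: [0.707, 0.707, -0.0, -0.001]
wrist_force: [0.5, 0.7, -0.3]
width: 0.375
gripper_force: 8.0
```

{"api": "move_arm", "payload": {
  "targets": [-0.0184,-0.0089,0,0,-0.0092,-0.0044,0,0,0,0,0,3,0,0,0,5,0,0,0,6]
}}

```text
t: 28.42
position: [447.8, -313.9, 120.9]
tcp_rot: [0.789, 0.614, -0.0, -0.001]
wrist_force: [0.5, 0.7, 0.1]
width: 0.371
gripper_force: 8.0
```

{"api": "move_arm", "payload": {
  "targets": [0,0,0,7,0,0,0,7,0,0,0,7,0,0,0,7,0,0,0,7]
}}

```text
t: 28.83
position: [448.1, -313.3, 120.9]
tcp_rot: [0.938, 0.348, -0.0, -0.001]
wrist_force: [0.6, -0.9, -1.2]
width: 0.38
gripper_force: 8.0
```

{"api": "move_arm", "payload": {
  "targets": [0,0,0,7,0,0,0,7,0,0,0,7,0,0,0,6,0,0,0,5]
}}

```text
t: 29.25
position: [448.1, -313.4, 120.9]
tcp_rot: [0.997, 0.076, -0.0, -0.0]
wrist_force: [-0.3, 0.5, -0.3]
width: 0.374
gripper_force: 8.0
```

{"api": "move_arm", "payload": {
  "targets": [0,0,0,3,0,0,0,2,0,0,0,0,0,0,0,0]
}}

```text
t: 29.58
position: [448.2, -313.6, 121.0]
tcp_rot: [0.999, 0.036, -0.0, -0.0]
wrist_force: [0.6, -0.4, -1.1]
width: 0.374
gripper_force: 8.0
```

Run:
```python
from h import *
d=snap('wrist','w5'); snap('top','top5'); s=sensors.state();print(s['position'],s['tcp_rot'],s['width'])
```

```text
[ 448.32453148 -313.8018218   121.19697078] [ 9.99367080e-01  3.55722439e-02 -1.65798670e-04 -1.64044545e-04] 0.37260196676116697
```

View pics/w5.png

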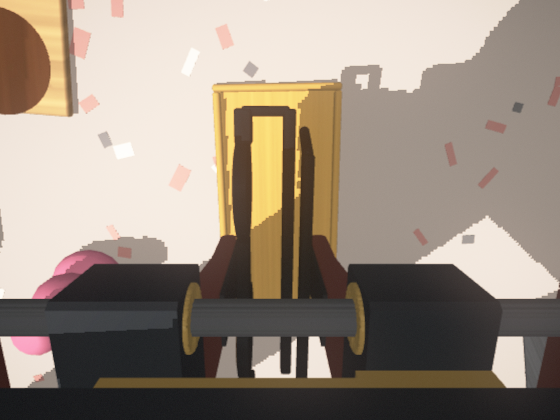

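The shades hang parallel above the tray. The tray's far rim runs (215,86)–(340,84), and its sides are parallel to the shades.

Run:
```python
from h import *
np.set_printoptions(precision=1,suppress=True)
a,b=atz('w5',213.5,85,12),atz('w5',341,84,12);print(a,b,np.linalg.norm(a-b)); d=(a-b);print(np.degrees(np.arctan2(d[1],d[0]))-90)
l=atz('w5',222,235,12);print(l,'left side heading',np.degrees(np.arctan2(*(a-l)[[1,0]])))
u=(a-b)/np.linalg.norm(a-b); ax=np.array([u[1],-u[0],0]); print('centre',(a+b)/2-88*ax)
print('shade front end z',atz('w5',265,108,125))
```

```text
[ 533.2 -265.8   12. ] [ 540.1 -353.1   12. ] 87.64927101098917
4.507000048754804
[ 424.9 -275.4   12. ] left side heading 5.0993795468886285
centre [ 448.9 -316.4   12. ]
shade front end z [ 517.8 -304.9  125. ]
```

{"api": "move_arm", "payload": {
  "targets": [0,0.001,0.01,0,0,0,0.02,0,0,0,0.022,0,0,0,0.015,0,0,0,0.007,0]
}}

```text
t: 30.1
position: [447.3, -314.3, 44.8]
tcp_rot: [0.999, 0.035, -0.001, -0.001]
wrist_force: [0.0, 0.7, -1.2]
width: 0.372
gripper_force: 8.0
```

{"api": "move_arm", "payload": {
  "targets": [0,0,0.003,0,0,0,0.001,0,0,0,0,0,0,0,0,0]
}}

```text
t: 30.43
position: [449.0, -315.5, 44.1]
tcp_rot: [0.999, 0.035, 0.001, 0.0]
wrist_force: [-0.2, 0.7, -0.5]
width: 0.376
gripper_force: 8.0
```

{"api": "move_arm", "payload": {
  "targets": [0,0,0.001,0,0,0,0.001,0,0,0,0,0,0,0,0,0]
}}

```text
t: 30.77
position: [448.6, -315.2, 41.6]
tcp_rot: [0.999, 0.035, 0.0, 0.0]
wrist_force: [-0.4, 0.1, -0.7]
width: 0.378
gripper_force: 8.0
```

{"api": "move_arm", "payload": {
  "targets": [0,0,0.001,0,0,0,0.0008,0,0,0,0,0,0,0,0,0]
}}

```text
t: 31.1
position: [448.5, -315.1, 39.5]
tcp_rot: [0.999, 0.035, -0.0, -0.0]
wrist_force: [0.4, -0.4, 0.2]
width: 0.372
gripper_force: 8.0
```

{"api": "move_arm", "payload": {
  "targets": [0,0,0.0008,0,0,0,0,0,0,0,0,0]
}}

```text
t: 31.35
position: [448.6, -315.2, 38.8]
tcp_rot: [0.999, 0.035, 0.0, 0.0]
wrist_force: [-1.1, 0.8, 0.3]
width: 0.376
gripper_force: 8.0
```

{"api": "move_arm", "payload": {
  "targets": [0,0,0.0005,0,0,0,0,0,0,0,0,0]
}}

```text
t: 31.6
position: [448.6, -315.2, 38.7]
tcp_rot: [0.999, 0.035, 0.0, 0.0]
wrist_force: [-1.5, 0.7, 5.6]
width: 0.373
gripper_force: 8.0
```

{"api": "move_arm", "payload": {
  "targets": [0,0,-0.0003,0,0,0,0,0,0,0,0,0,0,0,0,0,0,0,0,0],
  "jaw": 0.065
}}

```text
t: 32.02
position: [448.5, -315.1, 38.5]
tcp_rot: [0.999, 0.035, -0.0, -0.0]
wrist_force: [-0.1, -0.4, 0.2]
width: 0.709
gripper_force: 0.0
```

{"api": "move_arm", "payload": {
  "targets": [0,0,-0.01,0,0,0,-0.03,0,0,0,-0.04,0,0,0,-0.04,0,0,0,-0.04,4.08]
}}

```text
t: 32.43
position: [448.1, -314.8, 200.8]
tcp_rot: [1.0, -0.0, -0.0, -0.0]
wrist_force: [0.5, -0.5, 0.0]
width: 0.739
gripper_force: 0.0
```

Run:
```python
from h import *
snap('wrist','w6'); snap('top','top6'); snap('scene','scene6'); s=sensors.state();print(s['position'],s['tcp_rot'])
a=cv2.imread('pics/w6.png'); b=cv2.imread('pics/scene6.png')[100:340,130:500]
cv2.imwrite('pics/c6.png',np.hstack([cv2.resize(a[40:340,150:400],(333,400)),cv2.resize(b,(463,300)).__class__.__call__ and cv2.copyMakeBorder(cv2.resize(b,(463,300)),0,100,0,0,0)]) if 0 else np.hstack([cv2.resize(a[40:340,150:400],(333,400)),cv2.copyMakeBorder(cv2.resize(b,(463,300)),0,100,0,0,0)]))
```

```text
[ 450.26550952 -316.37667943  202.61466764] [ 9.99992360e-01 -6.42911999e-04  3.10982048e-03  2.27933849e-03]
```

View pics/c6.png

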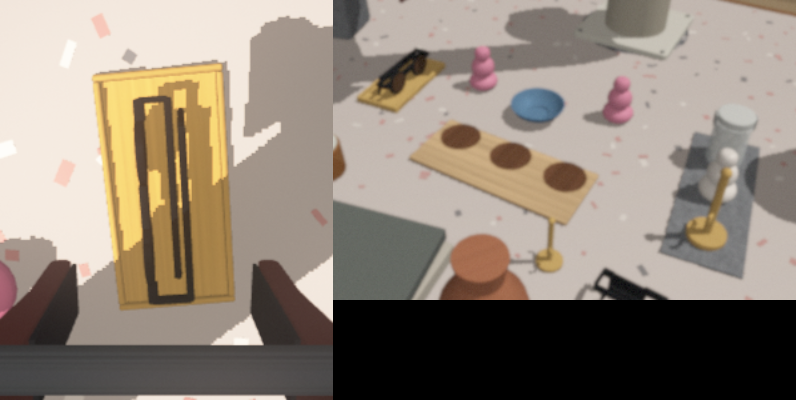

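The shades stand in the tray, lengthwise, between v≈113 and 266; all three ornaments are upright on the mat and the coasters are empty. A quick numeric check of the along-tray centring:

Run:
```python
from h import *
np.set_printoptions(precision=1,suppress=True)
W=lambda x,y:(150+x*.75,40+y*.75)
f,n=atz('w6',*W(153,98),43),atz('w6',*W(172,302),43)
q=[atz('w6',*W(*p),12) for p in[(93,76),(221,63),(233,300),(121,308)]]
print(f,n,(f+n)/2,np.array(q),np.mean(q,0))
```

```text
[ 517.8 -307.2   43. ] [ 379.7 -319.6   43. ] [ 448.8 -313.4   43. ] [[ 532.7 -265.6   12. ]
 [ 541.1 -352.9   12. ]
 [ 367.5 -367.1   12. ]
 [ 360.9 -280.6   12. ]] [ 450.6 -316.5   12. ]
```

{"api": "move_arm", "payload": {
  "targets": [-0.0012,-0.015,0,0,-0.0025,-0.03,0,0,-0.0033,-0.04,0,0,-0.0033,-0.04,0,0,-0.0033,-0.04,0,0],
  "jaw": 0.08
}}

```text
t: 33.0
position: [432.7, -147.5, 196.7]
tcp_rot: [1.0, -0.001, -0.002, -0.001]
wrist_force: [-0.3, -0.7, -0.3]
width: 0.913
gripper_force: 0.0
```

{"api": "move_arm", "payload": {
  "targets": [-0.006,-0.0375,0,0,-0.006,-0.0375,0,0,-0.006,-0.0375,0,0,-0.006,-0.0375,0,0,-0.006,-0.0375,0,0]
}}

```text
t: 33.42
position: [402.5, 39.4, 197.0]
tcp_rot: [1.0, -0.0, -0.002, 0.0]
wrist_force: [0.8, -0.1, 0.1]
width: 0.914
gripper_force: 0.0
```

{"api": "move_arm", "payload": {
  "targets": [-0.006,-0.0375,0,0,-0.006,-0.0375,0,0,-0.006,-0.0375,0,0,-0.006,-0.0375,0,0,-0.006,-0.0375,0,0]
}}

```text
t: 33.83
position: [372.7, 226.2, 196.9]
tcp_rot: [1.0, -0.0, -0.002, 0.001]
wrist_force: [0.7, -0.0, 0.2]
width: 0.918
gripper_force: 0.0
```

{"api": "move_arm", "payload": {
  "targets": [-0.006,-0.0375,0,0,-0.0034,-0.0265,0,0,0,0,0,0,0,0,0,0,0,0,0,0]
}}

```text
t: 34.25
position: [364.6, 288.0, 197.1]
tcp_rot: [1.0, -0.0, -0.001, 0.001]
wrist_force: [-0.3, -0.3, 0.0]
width: 0.911
gripper_force: 0.0
```

{"api": "move_arm", "payload": {
  "targets": [0.0006,-0.0005,0.02,0,0,0,0.03,0,0,0,0.035,0,0,0,0.03,0,0,0,0.013,0]
}}

```text
t: 34.67
position: [364.8, 286.4, 67.2]
tcp_rot: [1.0, -0.002, -0.002, 0.002]
wrist_force: [-0.9, 0.5, 0.8]
width: 0.909
gripper_force: 0.0
```

{"api": "move_arm", "payload": {
  "targets": [0,0,0.005,0,0,0,0,0,0,0,0,0,0,0,0,0]
}}

```text
t: 35.0
position: [367.5, 289.5, 66.6]
tcp_rot: [1.0, -0.001, 0.001, -0.0]
wrist_force: [0.3, -0.5, 0.3]
width: 0.913
gripper_force: 0.0
```

{"api": "move_arm", "payload": {
  "targets": [0,0,0,0,0,0,0,0,0,0,0,0,0,0,0,0,0,0,0,0],
  "jaw": 0.0,
  "grip_force": 25
}}

```text
t: 35.42
position: [367.1, 289.6, 66.1]
tcp_rot: [1.0, -0.001, 0.0, -0.0]
wrist_force: [-0.1, -2.7, 6.2]
width: 0.659
gripper_force: 25.0
```

{"api": "move_arm", "payload": {
  "targets": [0,0,0,0,0,0,0,0,0,0,0,0,0,0,0,0,0,0,0,0]
}}

```text
t: 35.83
position: [367.1, 289.6, 66.1]
tcp_rot: [1.0, -0.001, 0.0, -0.0]
wrist_force: [-1.0, -3.1, 7.5]
width: 0.659
gripper_force: 25.0
```

{"api": "move_arm", "payload": {
  "targets": [0,0,-0.008,0,0,0,-0.02,0,0,0,-0.03,0,0,0,-0.03,0,0,0,-0.012,0]
}}

```text
t: 36.25
position: [367.8, 290.3, 168.9]
tcp_rot: [1.0, -0.001, 0.001, -0.001]
wrist_force: [1.4, -0.1, -2.8]
width: 0.66
gripper_force: 25.0
```

{"api": "move_arm", "payload": {
  "targets": [0.0034,0.0079,0,0,0.0078,0.0184,0,0,0.0112,0.0263,0,0,0.0112,0.0263,0,0,0.0112,0.0263,0,0]
}}

```text
t: 36.67
position: [410.9, 182.4, 164.5]
tcp_rot: [1.0, -0.0, -0.001, 0.0]
wrist_force: [0.6, 0.6, -2.8]
width: 0.657
gripper_force: 25.0
```

{"api": "move_arm", "payload": {
  "targets": [0.0112,0.0263,0,0,0.0112,0.0263,0,0,0.0112,0.0263,0,0,0.0112,0.0263,0,0,0.0112,0.0263,0,0]
}}

```text
t: 37.08
position: [466.5, 50.7, 164.4]
tcp_rot: [1.0, -0.001, -0.001, 0.0]
wrist_force: [-0.1, 0.2, -2.7]
width: 0.657
gripper_force: 25.0
```

{"api": "move_arm", "payload": {
  "targets": [0.0112,0.0263,0,0,0.0112,0.0263,0,0,0.0112,0.0263,0,0,0.0112,0.0263,0,0,0.0112,0.0263,0,0]
}}

```text
t: 37.5
position: [522.3, -80.7, 164.1]
tcp_rot: [1.0, -0.001, -0.001, -0.0]
wrist_force: [0.6, -0.7, -2.3]
width: 0.658
gripper_force: 25.0
```

{"api": "move_arm", "payload": {
  "targets": [0.009,0.021,0,0,0.0056,0.0131,0,0,0.0022,0.0053,0,0,0,0,0,0,0,0,0,0]
}}

```text
t: 37.92
position: [539.0, -117.7, 164.9]
tcp_rot: [1.0, -0.001, -0.001, -0.0]
wrist_force: [0.6, 0.3, -3.5]
width: 0.659
gripper_force: 25.0
```

{"api": "move_arm", "payload": {
  "targets": [0,0,0,0,0,0,0,0]
}}

```text
t: 38.08
position: [539.4, -117.2, 165.5]
tcp_rot: [1.0, 0.0, -0.0, -0.0]
wrist_force: [-0.1, -0.6, -2.3]
width: 0.659
gripper_force: 25.0
```

{"api": "move_arm", "payload": {
  "targets": [0.0013,0.001,0.01,0,0,0,0.025,0,0,0,0.027,0,0,0,0.018,0,0,0,0.008,0]
}}

```text
t: 38.5
position: [539.5, -118.4, 74.6]
tcp_rot: [1.0, -0.0, -0.002, -0.001]
wrist_force: [-0.4, 0.6, -3.0]
width: 0.655
gripper_force: 25.0
```

{"api": "move_arm", "payload": {
  "targets": [0,0,0.003,0,0,0,0.001,0,0,0,0,0,0,0,0,0]
}}

```text
t: 38.83
position: [542.1, -119.5, 74.6]
tcp_rot: [1.0, -0.001, 0.001, 0.0]
wrist_force: [-0.1, 0.3, -3.4]
width: 0.652
gripper_force: 25.0
```

{"api": "move_arm", "payload": {
  "targets": [0,0,0.001,0,0,0,0,0,0,0,0,0]
}}

```text
t: 39.08
position: [541.6, -119.4, 73.1]
tcp_rot: [1.0, -0.001, 0.0, 0.0]
wrist_force: [0.8, -0.3, -2.8]
width: 0.658
gripper_force: 25.0
```

{"api": "move_arm", "payload": {
  "targets": [0,0,0.001,0,0,0,0,0,0,0,0,0]
}}

```text
t: 39.33
position: [541.2, -119.3, 71.6]
tcp_rot: [1.0, -0.001, -0.0, -0.0]
wrist_force: [0.7, -0.1, -2.9]
width: 0.661
gripper_force: 25.0
```

{"api": "move_arm", "payload": {
  "targets": [0,0,0.001,0,0,0,0,0,0,0,0,0]
}}

```text
t: 39.58
position: [541.2, -119.3, 70.5]
tcp_rot: [1.0, -0.001, -0.0, -0.0]
wrist_force: [-0.5, -0.0, -3.5]
width: 0.657
gripper_force: 25.0
```

{"api": "move_arm", "payload": {
  "targets": [0,0,0.0006,0,0,0,0,0,0,0,0,0]
}}

```text
t: 39.83
position: [541.3, -119.4, 70.2]
tcp_rot: [1.0, -0.001, 0.0, 0.0]
wrist_force: [-0.9, 0.6, 1.3]
width: 0.659
gripper_force: 25.0
```

{"api": "move_arm", "payload": {
  "targets": [0,0,0.0005,0,0,0,0,0,0,0,0,0]
}}

```text
t: 40.08
position: [541.4, -119.4, 70.1]
tcp_rot: [1.0, -0.001, 0.0, 0.0]
wrist_force: [-2.5, 0.0, 6.2]
width: 0.658
gripper_force: 25.0
```

{"api": "move_arm", "payload": {
  "targets": [0,0,-0.0005,0,0,0,0,0,0,0,0,0,0,0,0,0,0,0,0,0],
  "jaw": 0.08
}}

```text
t: 40.5
position: [541.3, -119.3, 69.9]
tcp_rot: [1.0, -0.001, 0.0, -0.0]
wrist_force: [0.1, 0.8, -0.1]
width: 0.91
gripper_force: 0.0
```

{"api": "move_arm", "payload": {
  "targets": [0,0,-0.015,0,0,0,-0.035,0,0,0,-0.04,0,0,0,-0.03,0,0,0,-0.015,0]
}}

```text
t: 40.92
position: [543.0, -119.7, 209.0]
tcp_rot: [1.0, -0.001, 0.003, 0.001]
wrist_force: [0.8, -0.2, 0.5]
width: 0.912
gripper_force: 0.0
```

{"api": "move_arm", "payload": {
  "targets": [-0.003,-0.015,0,0,-0.0062,-0.03,0,0,-0.0074,-0.036,0,0,-0.0074,-0.036,0,0,-0.0074,-0.036,0,0]
}}

```text
t: 41.33
position: [509.5, 34.9, 205.0]
tcp_rot: [1.0, -0.001, 0.0, -0.0]
wrist_force: [0.3, 0.2, -1.3]
width: 0.913
gripper_force: 0.0
```

{"api": "move_arm", "payload": {
  "targets": [-0.0074,-0.036,0,0,-0.0074,-0.036,0,0,-0.0074,-0.036,0,0,-0.0074,-0.036,0,0,-0.0074,-0.036,0,0],
  "jaw": 0.07
}}

```text
t: 41.75
position: [472.6, 215.4, 205.0]
tcp_rot: [1.0, -0.001, 0.0, -0.0]
wrist_force: [0.6, -0.8, 0.5]
width: 0.8
gripper_force: 0.0
```

{"api": "move_arm", "payload": {
  "targets": [-0.0074,-0.036,0,0,-0.0062,-0.03,0,0,-0.0036,-0.0175,0,0,0,0,0,0,0,0,0,0]
}}

```text
t: 42.17
position: [455.8, 297.8, 204.8]
tcp_rot: [1.0, 0.0, -0.0, 0.0]
wrist_force: [-0.6, 0.3, 0.3]
width: 0.797
gripper_force: 0.0
```

{"api": "move_arm", "payload": {
  "targets": [0,0,0,0,0,0,0,0]
}}

```text
t: 42.33
position: [456.3, 296.1, 204.8]
tcp_rot: [1.0, -0.001, -0.0, 0.0]
wrist_force: [-1.3, 0.5, -0.9]
width: 0.799
gripper_force: 0.0
```

{"api": "move_arm", "payload": {
  "targets": [-0.0006,-0.0015,0.02,0,0,0,0.035,0,0,0,0.035,0,0,0,0.032,0,0,0,0.02,0]
}}

```text
t: 42.75
position: [454.8, 296.7, 60.3]
tcp_rot: [1.0, -0.002, -0.001, 0.001]
wrist_force: [-0.2, -0.3, -0.5]
width: 0.801
gripper_force: 0.0
```

{"api": "move_arm", "payload": {
  "targets": [0,0,0.008,0,0,0,0.002,0,0,0,0,0,0,0,0,0]
}}

```text
t: 43.08
position: [456.6, 298.9, 54.2]
tcp_rot: [1.0, -0.001, 0.001, -0.001]
wrist_force: [0.2, -0.2, -0.1]
width: 0.793
gripper_force: 0.0
```

{"api": "move_arm", "payload": {
  "targets": [0,0,0,0,0,0,0,0,0,0,0,0,0,0,0,0,0,0,0,0],
  "jaw": 0.0,
  "grip_force": 30
}}

```text
t: 43.5
position: [455.8, 298.9, 53.5]
tcp_rot: [1.0, -0.001, 0.0, -0.0]
wrist_force: [0.4, -0.4, 5.5]
width: 0.489
gripper_force: 30.0
```

{"api": "move_arm", "payload": {
  "targets": [0,0,0,0,0,0,0,0,0,0,0,0,0,0,0,0,0,0,0,0]
}}

```text
t: 43.92
position: [455.9, 298.9, 53.5]
tcp_rot: [1.0, -0.001, 0.0, -0.0]
wrist_force: [0.1, -2.0, 6.2]
width: 0.486
gripper_force: 30.0
```

{"api": "move_arm", "payload": {
  "targets": [0,0,-0.008,0,0,0,-0.02,0,0,0,-0.03,0,0,0,-0.03,0,0,0,-0.012,0]
}}

```text
t: 44.33
position: [456.7, 299.6, 156.3]
tcp_rot: [1.0, -0.001, 0.002, -0.001]
wrist_force: [1.3, 0.7, -3.2]
width: 0.489
gripper_force: 30.0
```

{"api": "move_arm", "payload": {
  "targets": [0.0027,0.01,0,0,0.0054,0.02,0,0,0.0075,0.028,0,0,0.0075,0.028,0,0,0.0075,0.028,0,0]
}}

```text
t: 44.75
position: [484.9, 182.7, 151.1]
tcp_rot: [1.0, -0.0, -0.001, 0.001]
wrist_force: [0.2, 0.6, -2.6]
width: 0.486
gripper_force: 30.0
```

{"api": "move_arm", "payload": {
  "targets": [0.0075,0.028,0,0,0.0075,0.028,0,0,0.0075,0.028,0,0,0.0075,0.028,0,0,0.0075,0.028,0,0]
}}

```text
t: 45.17
position: [522.1, 42.5, 151.0]
tcp_rot: [1.0, -0.001, -0.002, 0.0]
wrist_force: [1.5, 1.4, -2.7]
width: 0.488
gripper_force: 30.0
```

{"api": "move_arm", "payload": {
  "targets": [0.0067,0.025,0,0,0.0054,0.02,0,0,0.0032,0.012,0,0,0.0009,0.005,0,0,0,0,0,0]
}}

```text
t: 45.58
position: [538.8, -18.2, 151.9]
tcp_rot: [1.0, -0.001, -0.001, -0.0]
wrist_force: [-1.0, 0.7, -2.7]
width: 0.493
gripper_force: 30.0
```

{"api": "move_arm", "payload": {
  "targets": [0,0,0,0,0,0,0,0]
}}

```text
t: 45.75
position: [538.9, -16.4, 152.6]
tcp_rot: [1.0, -0.0, -0.0, -0.0]
wrist_force: [-0.1, -0.3, -3.6]
width: 0.488
gripper_force: 30.0
```

{"api": "move_arm", "payload": {
  "targets": [0,0,0.01,0,0,0,0.025,0,0,0,0.03,0,0,0,0.02,0,0,0,0.006,0]
}}

```text
t: 46.17
position: [537.0, -16.4, 58.6]
tcp_rot: [1.0, -0.0, -0.003, -0.0]
wrist_force: [-1.4, 0.2, -3.0]
width: 0.492
gripper_force: 30.0
```

{"api": "move_arm", "payload": {
  "targets": [0,0,0.002,0,0,0,0,0,0,0,0,0,0,0,0,0]
}}

```text
t: 46.5
position: [540.5, -17.2, 61.2]
tcp_rot: [1.0, -0.001, 0.001, 0.0]
wrist_force: [-0.3, 0.1, -2.6]
width: 0.486
gripper_force: 30.0
```

{"api": "move_arm", "payload": {
  "targets": [0,0,0.0015,0,0,0,0,0,0,0,0,0]
}}

```text
t: 46.75
position: [539.7, -17.4, 59.0]
tcp_rot: [1.0, -0.001, 0.0, 0.0]
wrist_force: [1.1, 0.7, -2.8]
width: 0.488
gripper_force: 30.0
```

{"api": "move_arm", "payload": {
  "targets": [0,0,0.001,0,0,0,0,0,0,0,0,0]
}}

```text
t: 47.0
position: [539.6, -17.4, 57.5]
tcp_rot: [1.0, -0.001, 0.0, 0.0]
wrist_force: [-0.5, 0.2, -1.4]
width: 0.486
gripper_force: 30.0
```

{"api": "move_arm", "payload": {
  "targets": [0,0,0.0007,0,0,0,0,0,0,0,0,0]
}}

```text
t: 47.25
position: [539.9, -17.4, 57.5]
tcp_rot: [1.0, -0.001, 0.0, 0.0]
wrist_force: [-1.3, -0.5, 5.5]
width: 0.487
gripper_force: 30.0
```

{"api": "move_arm", "payload": {
  "targets": [0,0,-0.0005,0,0,0,0,0,0,0,0,0,0,0,0,0,0,0,0,0],
  "jaw": 0.07
}}

```text
t: 47.67
position: [539.5, -17.3, 57.2]
tcp_rot: [1.0, -0.001, -0.0, -0.0]
wrist_force: [0.4, 0.7, -0.1]
width: 0.788
gripper_force: 0.0
```

{"api": "move_arm", "payload": {
  "targets": [0,0,-0.015,0,0,0,-0.035,0,0,0,-0.04,0,0,0,-0.04,0,0,0,-0.02,0]
}}

```text
t: 48.08
position: [541.2, -17.4, 211.6]
tcp_rot: [1.0, -0.001, 0.003, 0.0]
wrist_force: [1.0, -0.2, 1.1]
width: 0.795
gripper_force: 0.0
```

{"api": "move_arm", "payload": {
  "targets": [0.0005,-0.015,0,0,0.0005,-0.03,0,0,0.0005,-0.036,0,0,0.0005,-0.036,0,0,0.0005,-0.036,0,0],
  "jaw": 0.06
}}

```text
t: 48.5
position: [542.0, 137.0, 207.4]
tcp_rot: [1.0, -0.001, 0.0, -0.0]
wrist_force: [1.4, -0.9, 1.0]
width: 0.68
gripper_force: 0.0
```

{"api": "move_arm", "payload": {
  "targets": [0.0005,-0.036,0,0,0.0005,-0.036,0,0,0.0005,-0.036,0,0,0.0005,-0.036,0,0,0.0005,-0.02,0,0]
}}

```text
t: 48.92
position: [544.6, 303.2, 207.2]
tcp_rot: [1.0, 0.0, 0.0, -0.0]
wrist_force: [0.6, -0.4, -0.8]
width: 0.683
gripper_force: 0.0
```

{"api": "move_arm", "payload": {
  "targets": [0,-0.0077,0,0,0,0,0,0,0,0,0,0,0,0,0,0]
}}

```text
t: 49.25
position: [544.8, 305.8, 207.1]
tcp_rot: [1.0, -0.001, -0.0, 0.0]
wrist_force: [-0.5, 0.6, 0.9]
width: 0.686
gripper_force: 0.0
```

Descend to z≈100 (107 down).

{"api": "move_arm", "payload": {
  "targets": [0.0002,-0.0013,0.015,0,0,0,0.028,0,0,0,0.03,0,0,0,0.022,0,0,0,0.01,0]
}}

```text
t: 49.67
position: [543.7, 306.0, 99.4]
tcp_rot: [1.0, -0.002, -0.002, 0.001]
wrist_force: [0.2, -1.5, 0.2]
width: 0.686
gripper_force: 0.0
```

{"api": "move_arm", "payload": {
  "targets": [0,0,0.002,0,0,0,0,0,0,0,0,0,0,0,0,0]
}}

```text
t: 50.0
position: [546.2, 308.9, 102.0]
tcp_rot: [1.0, -0.001, 0.001, -0.001]
wrist_force: [-0.5, 0.4, 0.2]
width: 0.687
gripper_force: 0.0
```

{"api": "move_arm", "payload": {
  "targets": [0,0,0,0,0,0,0,0,0,0,0,0,0,0,0,0,0,0,0,0],
  "jaw": 0.0
}}

```text
t: 50.42
position: [545.1, 308.8, 100.5]
tcp_rot: [1.0, -0.001, 0.0, -0.0]
wrist_force: [0.7, 0.2, 0.4]
width: 0.343
gripper_force: 0.0
```

{"api": "move_arm", "payload": {
  "targets": [0,0,0,0,0,0,0,0,0,0,0,0,0,0,0,0,0,0,0,0]
}}

```text
t: 50.83
position: [545.1, 308.6, 100.2]
tcp_rot: [1.0, -0.001, -0.0, 0.0]
wrist_force: [0.1, -0.5, 1.6]
width: 0.15
gripper_force: 30.0
```

{"api": "move_arm", "payload": {
  "targets": [0,0,0,0,0,0,0,0,0,0,0,0]
}}

```text
t: 51.08
position: [545.1, 308.6, 100.2]
tcp_rot: [1.0, -0.001, -0.0, 0.0]
wrist_force: [0.3, -0.8, 0.8]
width: 0.149
gripper_force: 30.0
```

{"api": "move_arm", "payload": {
  "targets": [0,0,-0.005,0,0,0,-0.012,0,0,0,-0.02,0,0,0,-0.02,0,0,0,-0.013,0]
}}

```text
t: 51.5
position: [545.7, 309.1, 172.8]
tcp_rot: [1.0, -0.001, 0.001, -0.001]
wrist_force: [0.7, 0.9, -3.0]
width: 0.149
gripper_force: 30.0
```

{"api": "move_arm", "payload": {
  "targets": [0,0,0,0,-0.0004,0.008,0,0,-0.0007,0.016,0,0,-0.001,0.022,0,0,-0.001,0.025,0,0]
}}

```text
t: 51.92
position: [540.5, 235.9, 168.7]
tcp_rot: [1.0, -0.0, -0.001, 0.001]
wrist_force: [0.8, -0.4, -2.9]
width: 0.149
gripper_force: 30.0
```

{"api": "move_arm", "payload": {
  "targets": [-0.001,0.025,0,0,-0.001,0.025,0,0,-0.001,0.025,0,0,-0.001,0.025,0,0,-0.001,0.022,0,0]
}}

```text
t: 52.33
position: [534.9, 112.7, 168.8]
tcp_rot: [1.0, -0.001, -0.002, 0.0]
wrist_force: [0.4, -0.6, -2.9]
width: 0.15
gripper_force: 30.0
```

{"api": "move_arm", "payload": {
  "targets": [-0.0005,0.016,0,0,-0.0003,0.012,0,0,0,0.005,0,0,0,0,0,0,0,0,0,0]
}}

```text
t: 52.75
position: [535.8, 82.6, 170.0]
tcp_rot: [1.0, -0.001, -0.0, -0.0]
wrist_force: [-0.5, 0.0, -1.7]
width: 0.148
gripper_force: 30.0
```

{"api": "move_arm", "payload": {
  "targets": [0,0,0.01,0,0,0,0.02,0,0,0,0.018,0,0,0,0.01,0,0,0,0.005,0]
}}

```text
t: 53.17
position: [534.7, 83.3, 105.2]
tcp_rot: [1.0, -0.0, -0.002, 0.0]
wrist_force: [0.2, 0.3, -3.2]
width: 0.147
gripper_force: 30.0
```

{"api": "move_arm", "payload": {
  "targets": [0,0,0,0,0,0,0,0,0,0,0,0,0,0,0,0]
}}

```text
t: 53.5
position: [536.6, 82.9, 108.1]
tcp_rot: [1.0, -0.001, 0.001, -0.0]
wrist_force: [0.1, 0.4, -3.0]
width: 0.145
gripper_force: 30.0
```

{"api": "move_arm", "payload": {
  "targets": [0,0.0005,0.0015,0,0,0,0.0005,0,0,0,0,0,0,0,0,0]
}}

```text
t: 53.83
position: [536.0, 82.1, 105.4]
tcp_rot: [1.0, -0.001, 0.0, -0.0]
wrist_force: [0.5, -0.2, -1.6]
width: 0.147
gripper_force: 30.0
```

{"api": "move_arm", "payload": {
  "targets": [0,0,0.001,0,0,0,0,0,0,0,0,0]
}}

```text
t: 54.08
position: [536.0, 82.1, 104.3]
tcp_rot: [1.0, -0.001, 0.0, 0.0]
wrist_force: [0.9, -0.4, -2.1]
width: 0.148
gripper_force: 30.0
```

{"api": "move_arm", "payload": {
  "targets": [0,0,0.0008,0,0,0,0,0,0,0,0,0]
}}

```text
t: 54.33
position: [536.6, 82.1, 104.2]
tcp_rot: [1.0, -0.001, 0.001, -0.0]
wrist_force: [-1.1, -2.0, 5.2]
width: 0.147
gripper_force: 30.0
```

Contact made, so I release, rise and back away to look.

{"api": "move_arm", "payload": {
  "targets": [0,0,-0.0003,0,0,0,0,0,0,0,0,0,0,0,0,0,0,0,0,0],
  "jaw": 0.06
}}

```text
t: 54.75
position: [535.8, 82.2, 103.6]
tcp_rot: [1.0, -0.001, -0.0, -0.0]
wrist_force: [-0.3, 0.8, -0.0]
width: 0.49
gripper_force: 0.0
```

{"api": "move_arm", "payload": {
  "targets": [0,0,-0.01,0,0,0,-0.03,0,0,0,-0.04,0,0,0,-0.04,0,0,0,-0.03,0]
}}

```text
t: 55.17
position: [536.4, 82.3, 257.5]
tcp_rot: [1.0, -0.001, 0.001, -0.0]
wrist_force: [0.6, 0.2, 0.7]
width: 0.678
gripper_force: 0.0
```

{"api": "move_arm", "payload": {
  "targets": [-0.02,-0.03,0,0,-0.02,-0.03,0,0,-0.02,-0.03,0,0,-0.02,-0.03,0,0,-0.02,-0.03,0,0]
}}

```text
t: 55.58
position: [435.0, 233.3, 254.7]
tcp_rot: [1.0, -0.001, 0.0, -0.0]
wrist_force: [1.3, 0.1, -0.5]
width: 0.683
gripper_force: 0.0
```

{"api": "move_arm", "payload": {
  "targets": [0,-0.03,0,0,0,-0.03,0,0,0,-0.02,0,0,0,0,0,0,0,0,0,0]
}}

```text
t: 56.0
position: [435.9, 312.9, 254.1]
tcp_rot: [1.0, 0.0, 0.0, 0.0]
wrist_force: [-0.3, -0.4, -0.2]
width: 0.68
gripper_force: 0.0
```

Run:
```python
from h import *
snap('top','top9'); snap('scene','scene9'); s=sensors.state();print(s['t'],s['position'])
P=lambda f:cv2.imread('pics/'+f+'.png')[100:320,205:480]
a=np.vstack([P('top0'),P('top9')]); b=cv2.imread('pics/scene9.png')[90:330,130:450]
h=a.shape[0]*1; a=cv2.resize(a,(375,600)); b=cv2.copyMakeBorder(cv2.resize(b,(420,315)),0,285,0,0,0); cv2.imwrite('pics/c9.png',np.hstack([a,b]))
```

```text
56.1 [435.93278089 311.47246131 253.86984691]
```

View pics/c9.png

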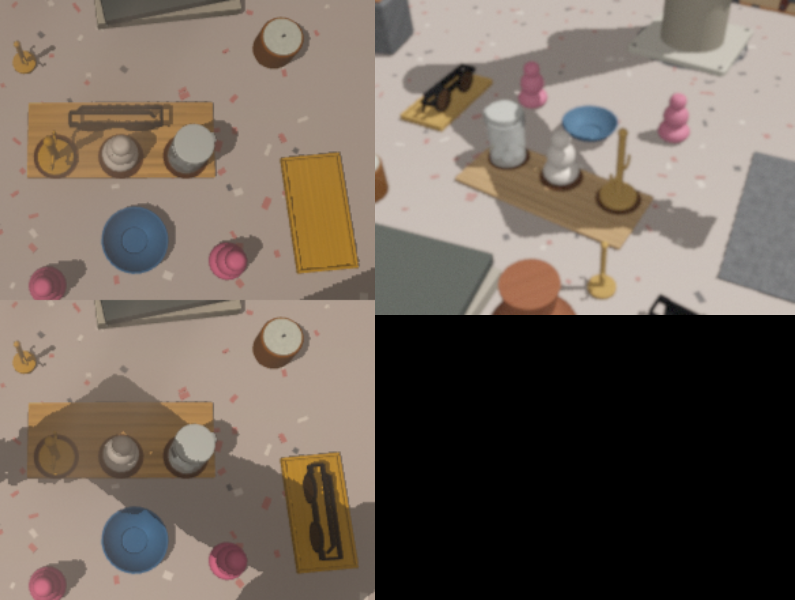

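The before-and-after top views match. Canister (192,442), pebbles (121,453) and key hook (55,455) are upright on their own coasters, the round shades are in the tray at (322,510), and the bystanders haven't moved.

```bash
python3 -c "
from rig import ticket
print(ticket.sign_off())"
```

```text
the job is handed in; nothing more can be done
None
```

The round sunglasses stand lengthwise in the brass tray, and the canister, pebbles and key hook are back upright on their own coasters; I handed the job in at about 56 s, but the sign-off returned no verdict.

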